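# Clear the toppled resin bottle and hold the forming unit's recessed reset

### The job

A resin bottle has toppled onto the deck of the forming unit and lies over its recessed reset button. Stand the bottle upright on the round mat, its whole foot on the mat, and let go of it; then take the square-handled stylus out of the wooden stand, reach its shaft down through the small hole in the deck and press the reset button all the way down with it. Finish while still gripping the stylus and holding the button down, and leave the other things where they are.

Things in the scene. Friction and masses are not known exactly. Their poses are not given: they have to be found in the camera images.
- bottle_center (a point): White square-section resin bottle with round grey cap: body 42 x 42 mm, 85 mm tall, cap 28 mm wide, 115 mm tall in all, about 0.25 kg. The point lies on its axis 57.5 mm above its foot (half-way up); z points from foot to cap. At the start it lies on a flat side on the machine's deck, over the hole, its cap towards the robot's left.
- mat: Round dark rubber mat, fixed on the bench, 120 mm in diameter and 3 mm thick; origin at the centre of its underside (bench height). It lies to the left or to the right of the machine, the wooden stand on the other side.
- stylus_handle (a point): Plain metal stylus, 50 g: square handle 16 x 16 mm, 65 mm tall, above a round shaft 7 mm wide, 45 mm long. The point is the handle's middle: 32.5 mm above the shoulder where the shaft begins, 77.5 mm above the tip. z points along the stylus away from the tip; x, y are square to the flats. It stands upright in a loose 10 mm hole of the stand, its shoulder on the stand's top.
- stand: Fixed wooden tool stand, 140 mm (its x) by 50 mm (its y) and 52 mm high, with two holes 40 mm either side of its middle along its x: one carries the stylus, the other the driver. Origin at the centre of its underside.
- machine: Fixed grey forming unit, 260 x 260 mm with a flat deck 60 mm above the bench; its low front half is towards the robot, on its rear half (+x of its own frame) stand a round metal chamber (35 mm above the deck) and a display, and behind it a round heater head up to 138 mm above the bench. Origin at the centre of its underside.
- reset_port (a point): Centre of the mouth of the reset hole, flush with the deck (60 mm above the bench), in a darker square panel in the front half of the machine. The hole is vertical, round, 16 mm in diameter; the top of the button lies 22 mm below the mouth. z up.
- plunger (a joint): Travel of the recessed round white reset button (12 mm in diameter) in the hole, pressed downwards: 0 = up, 0.006 m = all the way down. A spring pushes it back: 1.5 N at the start of the travel, 6 N all the way down.
- driver: Bystander: hand driver with a thick round black handle 28 mm in diameter and 60 mm tall, standing in the other hole of the stand, 80 mm from the stylus. Origin at the tip of its shaft.
- cast_a: Bystander: small plaster dental cast, 55 x 65 x 24 mm, on the bench left in front of the machine. Origin at the centre of its underside.
- cast_b: Bystander: small plaster dental cast, 55 x 65 x 24 mm, on the bench right in front of the machine. Origin at the centre of its underside.
- jar: Bystander: clear jar with white lid, 60 mm in diameter, 75 mm tall, on the bench at the far left. Origin at the centre of its underside.
- spool: Bystander: grey spool lying flat, 120 mm in diameter, 50 mm tall, on the bench at the far right. Origin at the centre of its underside.
- case: Bystander: white plastic case, 75 x 65 x 28 mm, on the bench at the outer left. Origin at the centre of its underside.
- blanks: Bystander: stack of clear round forming blanks, 125 mm in diameter, 30 mm tall, on the bench at the outer right. Origin at the centre of its underside.
Not all that is in view belongs to the job. Leave any orange look-alike of the part that bears bottle_center alone.

How it is judged:
On the way, in this order (a step that is already met when the one before it is completed fails the run):
1. the bottle stands upright and still on the mat, let go (angle between bottle_center's own z axis and vertical below 0.1 rad and horizontal distance between bottle_center and mat below 0.036 m and height (world z) of bottle_center between 0.055 and 0.066 m and contact force between bottle and the arm below 0.1 N and linear speed of bottle below 0.03 m/s), for 0.2 s.
2. the stylus in the gripper presses the reset button down through the hole (value of joint plunger above 0.0048 m and contact force between stylus and plunger above 1.5 N and contact force between the fingers and stylus above 1 N), for 0.2 s.
At the end, for the whole second after the job is handed in: The gripper holds the stylus, whose tip keeps the recessed button down (at least 4.8 of its 6 mm, with more than 1.5 N from the stylus and none from the robot itself); the bottle stands untouched and still on the mat, within 0.1 rad of upright and within 36 mm of the mat's centre (all of step 1 and all of step 2 and contact force between the arm and plunger below 0.1 N and horizontal distance between stylus_handle and reset_port below 0.025 m); the arm keeps its last pose, push and grip.
It fails at once if a bystander is pushed more than 40 mm from its place (distance of any of driver, cast_a, cast_b, jar, spool, case, blanks from where it was at the start of the episode above 0.04 m).
It also fails if it takes over 59 s, if anything falls off the work surface, if the arm or the gripper's body presses on something with over 40 N, if the wrist force passes 120 N, or if a joint passes its speed limit or range.

### The arm

A 6-joint arm with a two-finger parallel gripper is mounted at the origin on the work surface. World frame = base frame: x ahead of the robot, y to its left, z up, the work surface at z = 0. Lengths are in m, angles in rad, forces in N, time in s.
With the tool pointing down it reaches from about 0.35 to 0.875 m from the base axis. Payload 4.2 kg.
Tool frame: the origin (TCP) lies between the finger pads; the fingertips stand 8 mm ahead of it and the grasp point (between the pads) lies 11 mm behind it; z points along the fingers, y is the direction in which the jaws open and shut (so a half turn about z gives the same grasp; the last joint's range is limited). The gripper opens to 85 mm and grips with 20 to 120 N. Pads are 22 mm wide; open, the fingers measure 114 mm over their backs; the gripper's body (76 mm by 85 mm) begins 54 mm behind the grasp point. The pads swing forward as they close: fully open they stand 13 mm farther back than shut.
Start: joints at [1.559, 0.385, 0.008, 0, -1.194, -0.259], TCP at [0.167, 0.602, 0.239] pointing down, gripper open.
Joint ranges: [-3.14, 3.14], [-1.21, 2.06], [-1.07, 1.41], [-3.16, 2.05], [-2.99, -0.16], [-3.1, 3.1]. Speed limits (rad/s): [2.79, 2.79, 3.14, 3.14, 3.14, 3.14].

### API

Orientations are given as a unit quaternion [w, x, y, z].
In Python, from rig import r gives the robot as it stands.
- The arm moves only by the tool send_rows, never from a script. Its argument "moves" is a list of rows, each a list of 2 entries, a list of its own where there are three numbers: the shift along the world's x, y, z in units of 25 mm (1.0 is 25 mm), then the turn about the world's z in units of 5 degrees (1.0 is 5 degrees). In form: [[[tx, ty, tz], spin], ...]. A call has 1 to 10 rows; each row is the pose to reach, as a shift and turn from the pose measured when the call began; what a row does not reach only later rows make up. A row lasts 1/12 s, in which the tool goes at most 41.7 mm and 7.16 degrees, less where a joint would pass 70% of its speed; a pose out of reach is approached as far as the arm can. A call with a gripper value outside its range is refused whole. "gripper" is the opening, from 0 (shut) to 1 (fully open), set as the call begins (left out, the last holds). The fingers move at their own pace and stop on an object; "newtons" is the grip in N (left out, the last holds). Time passes only in rows, so rows that repeat a pose let the fingers close. It gives the time, the measured TCP pose, the force and the opening at its end, in the units of the state.
- r.read_state(): the state, without advancing time (a new reading comes with each control period).
- r.get_image(name): name is "side" or "top" or "wrist"; returns the picture (384x512x3 uint8, blue, green, red); there is no depth.
- r.camera_params(name): a dict with "camera_matrix" (3x3 intrinsics, pixels), "k1" (the pictures are not rectified: a ray, as slopes to the right and down, at radius r is drawn at 1 + k1 r^2 times it, then the intrinsics apply), "world_to_cam" (4x4, takes a point from world to camera coordinates). Camera axes: x right, y down, z forward; pixel columns grow to the right and rows downward; lengths in m; the calibration is good to about 2 mm. A picture is of the moment at which its call begins: read the wrist's pose just before it. camera_params takes no time and is no camera call; for the wrist camera it gives the pose at the moment of the call.
- r.hand_in(): hands the job in, once; it reports no verdict.
The state is a dict: "time": time; "qpos": joint angles; "qvel": joint speeds; "joint_torque": joint torques, N m; "tcp_pos": TCP position; "orientation": TCP orientation; "force": force on the tool from outside, world axes, zero at the start; "wrist_torque": the same for the moment, N m; "opening": finger opening in m.
Only numpy, scipy, OpenCV 4.12 (cv2) and the standard library are available. Lean on these libraries where they do the work, as an engineer would, in place of code of your own. Each camera call takes 0.05 s, during which the arm holds its last target.

## Working session

There is one attempt and no reset: what is moved stays moved. The work goes in short steps, Python scripts to look and compute and a tool call to move; the robot and the scene stay as the last step left them, time stands still between calls to the robot, and variables do not carry over. Pictures are saved under pics/ and viewed, and the job is handed in when it is done.

Besides the shell and the picture viewer there is one more tool, called as a command line: name --argument value ..., lists and objects as JSON in quotes. send_rows: Moves the arm, as the interface text tells. Its arguments: {"type":"object","properties":{"moves":{"type":"array","items":{"type":"array"}},"gripper":{"type":"number"},"newtons":{"type":"number"}},"required":["moves"]}

```bash
ls; mkdir -p pics; python3 - <<'E'
from rig import r
import cv2
print(r.read_state())
for n in ("side","top","wrist"):
    p=r.camera_params(n); print(n,p)
    cv2.imwrite(f"pics/{n}0.png",r.get_image(n))
E
```

```text
pics
{'time': 0.0, 'qpos': array([ 1.55864385e+00,  3.85549116e-01,  6.62340892e-03, -4.76703069e-04,
       -1.19402281e+00, -2.58604843e-01]), 'qvel': array([0.00015565, 0.00055126, 0.00319383, 0.00112139, 0.00104641,
       0.00079562]), 'joint_torque': array([-7.63120879e-04, -3.92291343e+01,  1.88400096e+01,  4.18621704e+00,
       -4.65190649e-03, -5.11466538e-06]), 'tcp_pos': array([0.16699565, 0.60168282, 0.23822843]), 'orientation': array([ 1.09516689e-03,  9.90837826e-01, -1.35052562e-01, -8.75904593e-05]), 'force': array([0.01343601, 0.36188857, 0.04007808]), 'wrist_torque': array([ 0.00520079,  0.02857245, -0.03429483]), 'opening': 0.08522186144063372}
side {'camera_matrix': array([[410.9047212 ,   0.        , 255.79163337],
       [  0.        , 410.9047212 , 194.89762244],
       [  0.        ,   0.        ,   1.        ]]), 'k1': -0.14717714502361381, 'world_to_cam': array([[-0.92865661, -0.37093751,  0.00150375,  0.48653106],
       [-0.23976211,  0.59715077, -0.76545744,  0.20535017],
       [ 0.28303891, -0.71120765, -0.64348477,  1.35051964],
       [ 0.        ,  
[... 374 characters left out ...]
2.51708074e-02, -1.05734816e-01,
         5.31241617e-01],
       [ 1.05805186e-01,  1.47677014e-03, -9.94385781e-01,
         1.80978288e+00],
       [ 0.00000000e+00,  0.00000000e+00,  0.00000000e+00,
         1.00000000e+00]])}
wrist {'camera_matrix': array([[295.38990798,   0.        , 257.91089334],
       [  0.        , 295.38990798, 194.0494884 ],
       [  0.        ,   0.        ,   1.        ]]), 'k1': -0.013908515519035372, 'world_to_cam': array([[-0.26751547, -0.96355248,  0.00144242,  0.62434016],
       [-0.9146517 ,  0.2544092 ,  0.31414682, -0.04069331],
       [-0.30306391,  0.08271982, -0.94937332,  0.38111834],
       [ 0.        ,  0.        ,  0.        ,  1.        ]])}
```

View pics/side0.png

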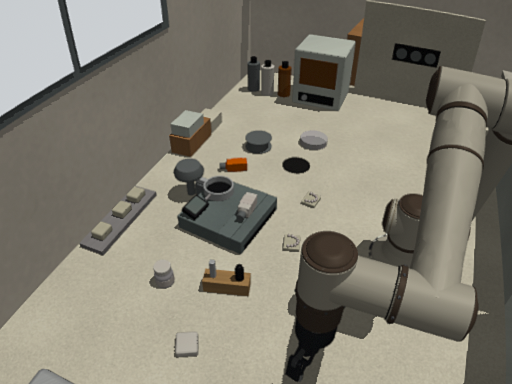

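View pics/top0.png

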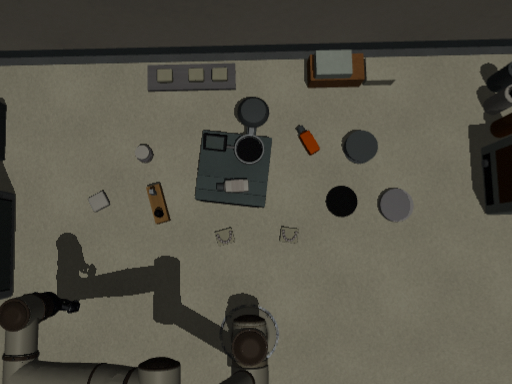

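View pics/wrist0.png

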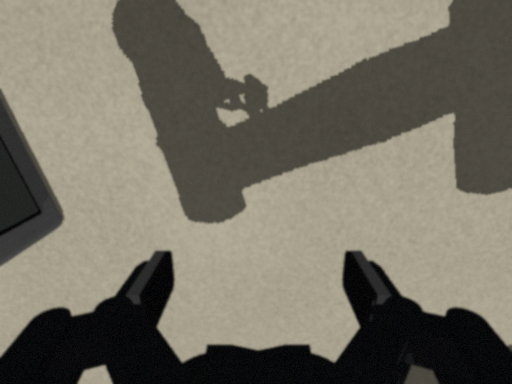

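```bash
cat > h.py <<'E'
import numpy as np,cv2
from rig import r
def ray(p,uv):
    K=p["camera_matrix"];k=p["k1"];T=p["world_to_cam"]
    d=np.array([(uv[0]-K[0,2])/K[0,0],(uv[1]-K[1,2])/K[1,1]]);s=d.copy()
    for _ in range(30): s=d/(1+k*(s@s))
    R=T[:3,:3];o=-R.T@T[:3,3];return o,R.T@np.array([s[0],s[1],1])
def onz(p,uv,z):
    o,v=ray(p,uv);return o+v*(z-o[2])/v[2]
def proj(p,X):
    T=p["world_to_cam"];c=T[:3,:3]@np.asarray(X)+T[:3,3];s=c[:2]/c[2];s=s*(1+p["k1"]*(s@s));K=p["camera_matrix"]
    return np.array([K[0,0]*s[0]+K[0,2],K[1,1]*s[1]+K[1,2]])
E
python3 - <<'E'
from h import *
im=cv2.imread("pics/top0.png");c=im[110:250,90:420]
cv2.imwrite("pics/topc.png",cv2.resize(c,None,fx=2.4,fy=2.4,interpolation=cv2.INTER_CUBIC))
p=r.camera_params("top")
for n,uv,z in [("mat",(341.5,200.5),.003),("bottle body",(237,185.5),.102),("cap",(222,185),.095),("stylus",(152,188),.117),("driver",(158,212),.11),("m BR",(265.5,206),.06),("m BL",(196.5,201),.06),("mTR",(271,135),.06),("mTL",(204,131),.06),("cham",(249,150),.095),("orange",(308,138),.04)]:
    print(n,onz(p,uv,z).round(3))
E
```

```text
mat [ 0.485 -0.362  0.003]
bottle body [0.541 0.031 0.102]
cap [0.545 0.086 0.095]
stylus [0.538 0.335 0.117]
driver [0.452 0.315 0.11 ]
m BR [ 0.467 -0.071  0.06 ]
m BL [0.492 0.182 0.06 ]
mTR [ 0.732 -0.099  0.06 ]
mTL [0.754 0.15  0.06 ]
cham [ 0.671 -0.015  0.095]
orange [ 0.722 -0.239  0.04 ]
```

View pics/topc.png

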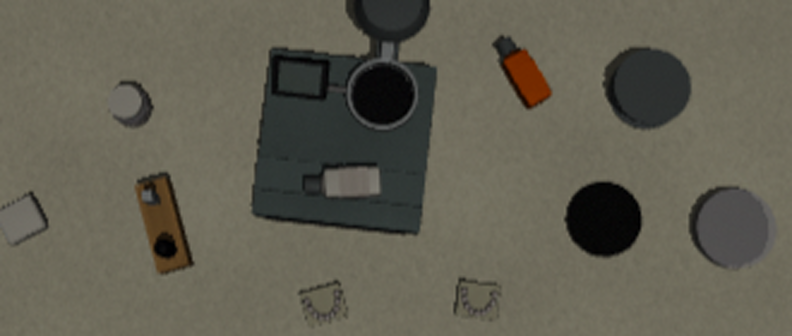

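send_rows --moves '[[[15,-23,2],-14],[[15,-23,2],-14],[[15,-23,2],-14],[[15,-23,2],-14],[[15,-23,2],-14],[[15,-23,2],-14],[[15,-23,2],-14],[[15,-23,2],-14],[[15,-23,2],-14],[[15,-23,2],-14]]'

```text
time: 0.98
tcp_pos: [0.3945, 0.252, 0.2693]
orientation: [0.001, 0.732, -0.681, -0.001]
force: [0.0, 0.9, 0.1]
opening: 0.0852
```

send_rows --moves '[[[5.5,-8.8,0],-0.8],[[5.5,-8.8,0],-0.8],[[5.5,-8.8,0],-0.8],[[5.5,-8.8,0],-0.8],[[5.5,-8.8,0],-0.8],[[5.5,-8.8,0],-0.8],[[5.5,-8.8,0],-0.8],[[5.5,-8.8,0],-0.8],[[5.5,-8.8,0],-0.8],[[5.5,-8.8,0],-0.8]]'

```text
time: 1.82
tcp_pos: [0.5314, 0.0326, 0.2691]
orientation: [0.001, 0.708, -0.706, -0.001]
force: [-0.0, -0.5, -0.9]
opening: 0.0856
```

```bash
python3 - <<'E'
from h import *
s=r.read_state();print(s["time"],s["tcp_pos"],s["qpos"],s["orientation"])
p=r.camera_params("wrist");T=p["world_to_cam"];print(-T[:3,:3].T@T[:3,3],T[:3,:3])
import pickle;pickle.dump(p,open("w1.pkl","wb"))
cv2.imwrite("pics/w1.png",r.get_image("wrist"))
E
```

```text
1.8167 [0.53138656 0.032648   0.26908563] [ 3.65609558e-01  2.06970929e-01 -1.68015316e-01 -1.14711847e-03
 -1.19778014e+00 -3.61456880e-01] [ 6.80051095e-04  7.08425126e-01 -7.05785085e-01 -8.90433304e-04]
[ 0.53233071 -0.04817489  0.40443179] [[-0.99999086 -0.00390432  0.00174189]
 [-0.00315613  0.94900534  0.31524419]
 [-0.00288387  0.31523582 -0.94900899]]
```

View pics/w1.png

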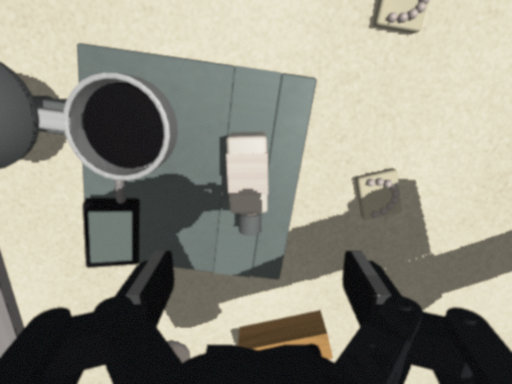

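```bash
python3 - <<'E'
from h import *
import pickle;p=pickle.load(open("w1.pkl","rb"))
im=cv2.imread("pics/w1.png")
c=im[110:260,200:300];cv2.imwrite("pics/w1c.png",cv2.resize(c,None,fx=4,fy=4,interpolation=cv2.INTER_CUBIC))
f=im.astype(int);b,g,rr=f[...,0],f[...,1],f[...,2]
m=((rr-b>=-3)&(rr>90)).astype(np.uint8);m[:, :200]=0;m[:,300:]=0;m[:110]=0;m[260:]=0
n,l,st,ce=cv2.connectedComponentsWithStats(m)
for i in range(1,n):
    if st[i,4]>200:
        print(st[i],ce[i]); 
        k=1+np.argmax(st[1:,4])
        cn=cv2.findContours((l==i).astype(np.uint8),cv2.RETR_EXTERNAL,cv2.CHAIN_APPROX_NONE)[0][0]
        bx=cv2.boxPoints(cv2.minAreaRect(cn));print(bx.tolist(),[onz(p,q,.102).round(4).tolist() for q in bx])
E
```

```text
[ 225  131   45  105 3783] [248.05841924 176.43801216]
[[224.99996948242188, 130.99996948242188], [268.9999694824219, 130.99996948242188], [268.9999694824219, 234.99996948242188], [224.99996948242188, 234.99996948242188]] [[0.5648, -0.0146, 0.102], [0.5205, -0.0147, 0.102], [0.5187, 0.1011, 0.102], [0.5685, 0.1012, 0.102]]
[283 164  17  96 888] [293.57432432 226.12725225]
[[283.0, 164.0], [299.0, 164.0], [299.0, 259.0], [283.0, 259.0]] [[0.5053, 0.0191, 0.102], [0.4886, 0.0191, 0.102], [0.4832, 0.1319, 0.102], [0.5019, 0.1319, 0.102]]
```

View pics/w1c.png

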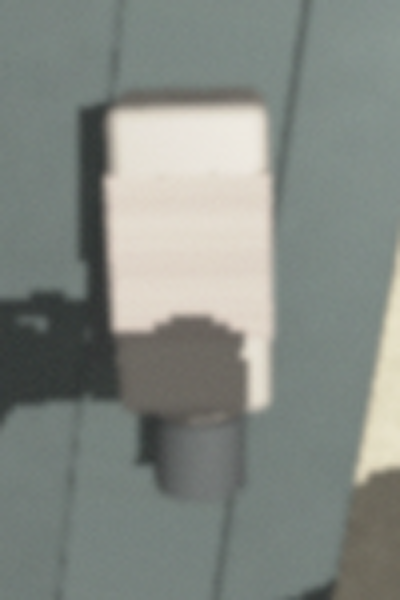

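```bash
python3 - <<'E'
from h import *
import pickle;p=pickle.load(open("w1.pkl","rb"))
for uv in [(227,135.7),(266.7,135),(230,212.5),(268.3,212),(226.5,175),(268.2,175)]: print(onz(p,uv,.102).round(4))
for uv in [(239,234),(259.5,234)]: print(onz(p,uv,.085).round(4))
# mat from top
im=cv2.imread("pics/top0.png");P=r.camera_params("top")
m=(im.max(2)<25).astype(np.uint8);m[:,:310]=0;m[:,375:]=0;m[:175]=0;m[230:]=0
M=cv2.moments(m,True);uv=(M['m10']/M['m00'],M['m01']/M['m00']);a=M['m00'];print(uv,onz(P,uv,.003),"diam px",2*np.sqrt(a/np.pi),"mm",2*np.sqrt(a/np.pi)/490*1.75)
# machine right edge points in wrist
for uv in [(78,44),(315,80),(280,278)]: print(onz(p,uv,.06).round(4))
E
```

```text
[ 0.563  -0.0099  0.102 ]
[ 0.5228 -0.0107  0.102 ]
[0.5621 0.0738 0.102 ]
[0.5199 0.0731 0.102 ]
[0.5647 0.0312 0.102 ]
[0.5206 0.031  0.102 ]
[0.5537 0.1082 0.085 ]
[0.5293 0.1082 0.085 ]
(341.22865013774106, 200.70936639118457) [ 0.48450199 -0.3608261   0.003     ] diam px 30.403485153477522 mm 0.108583875548134
[ 0.7223 -0.1005  0.06  ]
[ 0.4695 -0.0652  0.06  ]
[0.5008 0.1863 0.06  ]
```

send_rows --moves '[[[0.4,1.2,-1.5],0.2],[[0.4,1.2,-3],0.2],[[0.4,1.2,-4.5],0.2],[[0.4,1.2,-5.5],0.2],[[0.4,1.2,-6.5],0.2],[[0.4,1.2,-6.5],0.2]]' --gripper 0.76

```text
time: 2.37
tcp_pos: [0.5373, 0.0634, 0.1021]
orientation: [0.005, 0.715, -0.699, -0.003]
force: [-0.9, -0.2, 0.5]
opening: 0.065
```

```bash
python3 - <<'E'
from h import *
s=r.read_state();print(s["time"],s["tcp_pos"],s["opening"],s["orientation"])
cv2.imwrite("pics/w2.png",r.get_image("wrist"))
E
```

```text
2.3667 [0.53729841 0.06341665 0.10210161] 0.06496884628662522 [ 0.00514831  0.71537654 -0.69871205 -0.00337172]
```

View pics/w2.png

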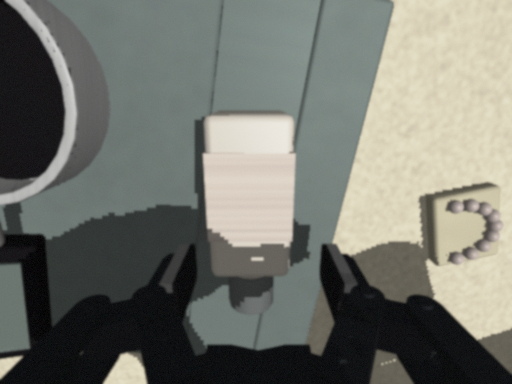

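send_rows --moves '[[[0.16,0,-0.6],0],[[0.16,0,-1.2],0],[[0.16,0,-1.2],0],[[0.16,0,-1.2],0]]'

```text
time: 2.75
tcp_pos: [0.544, 0.0645, 0.0765]
orientation: [0.002, 0.716, -0.698, -0.001]
force: [-0.7, 0.7, -0.3]
opening: 0.0648
```

send_rows --moves '[[[0,0,0],0],[[0,0,0],0],[[0,0,0],0],[[0,0,0],0],[[0,0,0],0],[[0,0,0],0]]' --gripper 0.3 --newtons 25

```text
time: 3.25
tcp_pos: [0.545, 0.0651, 0.0789]
orientation: [0.001, 0.716, -0.698, -0.001]
force: [-2.7, 0.9, 6.2]
opening: 0.042
```

send_rows --moves '[[[0,0,0.5],0],[[0,0,1],0],[[0,0,1.5],0],[[0,0,2],0],[[0,0,2.5],0],[[0,0,3],0],[[0,0,3],0]]'

```text
time: 3.83
tcp_pos: [0.5466, 0.0655, 0.157]
orientation: [-0.002, 0.717, -0.698, 0.001]
force: [1.3, 0.1, -1.7]
opening: 0.0419
```

```bash
python3 - <<'E'
from h import *
s=r.read_state();print(s["time"],s["tcp_pos"],s["opening"],s["orientation"])
cv2.imwrite("pics/w3.png",r.get_image("wrist"))
im=r.get_image("side");cv2.imwrite("pics/s3.png",cv2.resize(im[130:280,160:360],None,fx=4,fy=4,interpolation=cv2.INTER_CUBIC))
E
```

```text
3.8333 [0.54659177 0.06552856 0.15698009] 0.04189043660600169 [-0.00202092  0.71653863 -0.69754388  0.00092351]
```

View pics/w3.png

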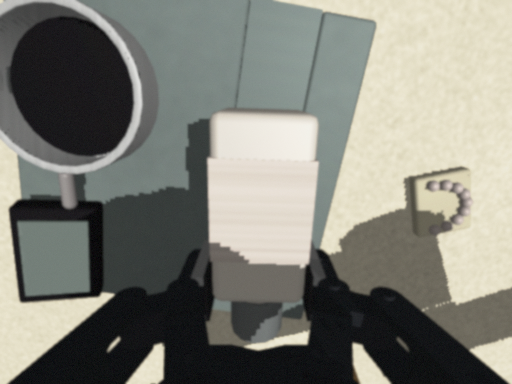

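View pics/s3.png

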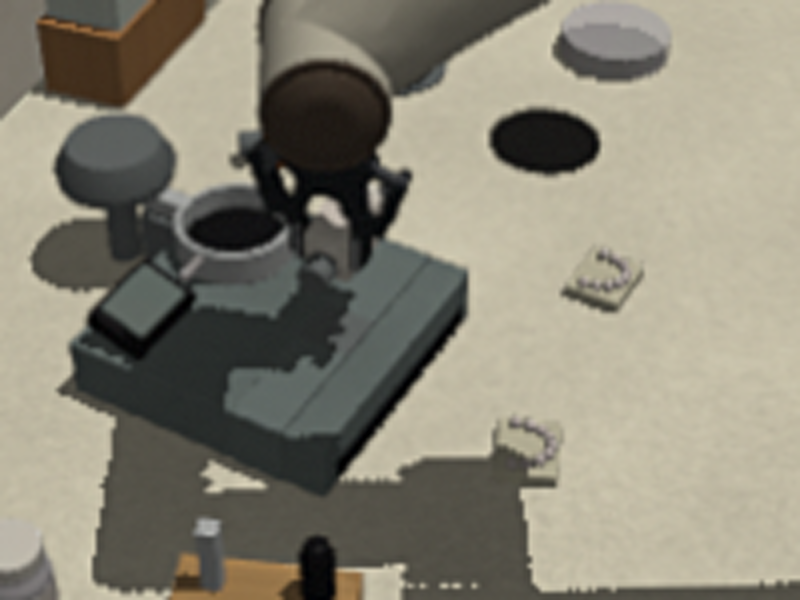

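send_rows --moves '[[[0,0,-1],0],[[0,0,-1.8],0],[[0,0,-1.8],0],[[0,0,-1.8],0],[[0,0,-1.8],0]]' --gripper 0.48 --newtons 20

```text
time: 4.35
tcp_pos: [0.5454, 0.0652, 0.1096]
orientation: [0.0, 0.716, -0.698, -0.0]
force: [0.3, 0.5, -1.3]
opening: 0.0417
```

```bash
python3 - <<'E'
from h import *
s=r.read_state();print(s["time"],s["tcp_pos"],s["opening"],s["force"],s["wrist_torque"])
cv2.imwrite("pics/w4.png",r.get_image("wrist"))
E
```

```text
4.35 [0.54540891 0.0652177  0.10955452] 0.041656609906419256 [ 0.29516563  0.53646817 -1.28881251] [ 0.05174705 -0.10999723 -0.04300015]
```

View pics/w4.png

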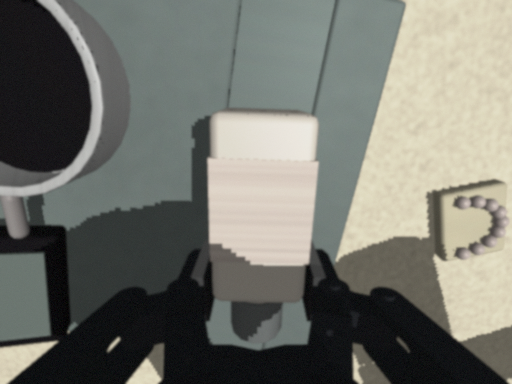

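send_rows --moves '[[[0,0,0],0],[[0,0,0],0],[[0,0,0],0],[[0,0,0],0]]' --gripper 0.487

```text
time: 4.73
tcp_pos: [0.5459, 0.0655, 0.1106]
orientation: [-0.001, 0.716, -0.698, 0.0]
force: [-0.0, 0.7, -1.5]
opening: 0.0418
```

```bash
python3 - <<'E'
from h import *
s=r.read_state();print(s["time"],s["tcp_pos"],s["opening"],s["force"],s["wrist_torque"])
cv2.imwrite("pics/w5.png",r.get_image("wrist"))
E
```

```text
4.7333 [0.54588973 0.06547205 0.11059376] 0.04176709958183102 [-0.03540258  0.67616702 -1.52328723] [ 0.03997616 -0.01658956 -0.02482424]
```

View pics/w5.png

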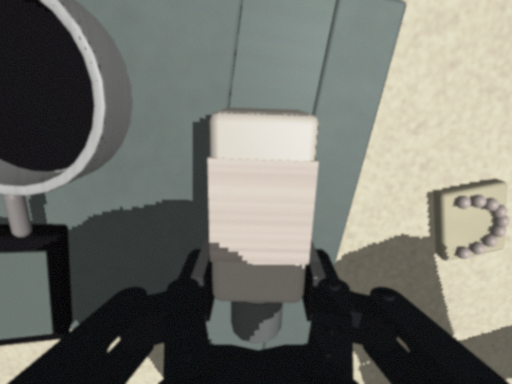

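send_rows --moves '[[[0,0,0],0],[[0,0,0],0],[[0,0,0],0]]' --gripper 0.49

```text
time: 5.03
tcp_pos: [0.5458, 0.0654, 0.1105]
orientation: [-0.001, 0.716, -0.698, 0.0]
force: [-0.6, 0.3, -1.5]
opening: 0.0419
```

```bash
python3 - <<'E'
from h import *
s=r.read_state();print(s["time"],s["tcp_pos"],s["opening"],s["force"],s["wrist_torque"])
cv2.imwrite("pics/w6.png",r.get_image("wrist"))
E
```

```text
5.0333 [0.54582854 0.0654237  0.11049565] 0.04185001566508038 [-0.64982069  0.30137664 -1.49420078] [ 0.0449813   0.03631231 -0.02145382]
```

View pics/w6.png

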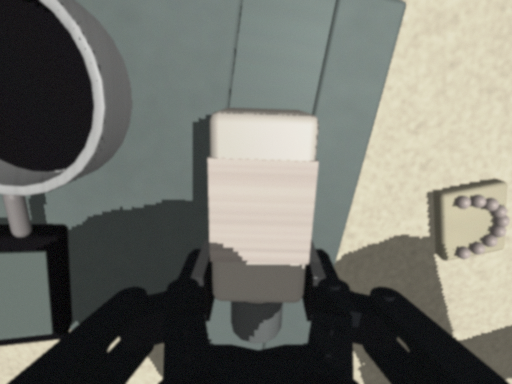

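send_rows --moves '[[[0,0,0],0],[[0,0,0],0],[[0,0,0],0]]' --gripper 0.493

```text
time: 5.33
tcp_pos: [0.5458, 0.0654, 0.1104]
orientation: [-0.001, 0.716, -0.698, 0.0]
force: [0.2, -0.7, -1.6]
opening: 0.0422
```

```bash
python3 - <<'E'
from h import *
s=r.read_state();print(s["time"],s["tcp_pos"],s["opening"],s["force"],s["wrist_torque"])
cv2.imwrite("pics/w7.png",r.get_image("wrist"))
a=cv2.imread("pics/w6.png").astype(int);b=cv2.imread("pics/w7.png").astype(int);print(np.abs(a-b)[100:310,200:330].mean())
E
```

```text
5.3333 [0.54579059 0.0654414  0.11039147] 0.04222814337495103 [ 0.23384309 -0.67489919 -1.61672903] [ 0.03540362 -0.0120737  -0.01572958]
1.3053601953601954
```

View pics/w7.png

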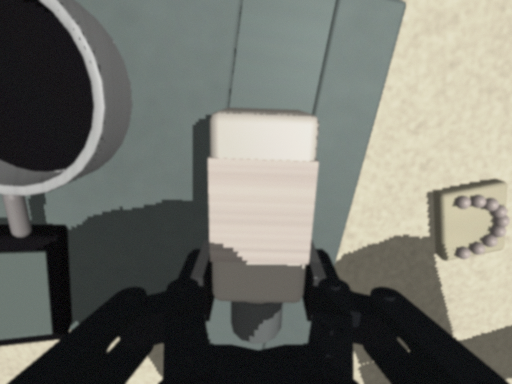

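send_rows --moves '[[[0,0,0],0],[[0,0,0],0],[[0,0,0],0]]' --gripper 0.495

```text
time: 5.63
tcp_pos: [0.5458, 0.0654, 0.1104]
orientation: [-0.001, 0.716, -0.698, 0.0]
force: [0.0, 0.5, -2.4]
opening: 0.0424
```

```bash
python3 - <<'E'
from h import *
s=r.read_state();print(s["time"],s["tcp_pos"],s["opening"],s["force"],s["wrist_torque"])
cv2.imwrite("pics/w8.png",r.get_image("wrist"))
E
```

```text
5.6333 [0.54577674 0.06542022 0.11039872] 0.04235124489936681 [ 0.01155618  0.48492203 -2.38106131] [ 0.05607047 -0.00858088 -0.00575722]
```

View pics/w8.png

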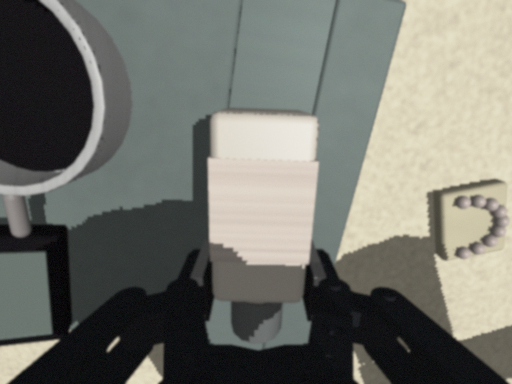

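send_rows --moves '[[[0,0,0],0],[[0,0,0],0],[[0,0,0],0]]' --gripper 0.498

```text
time: 5.93
tcp_pos: [0.5462, 0.0655, 0.1108]
orientation: [-0.001, 0.716, -0.698, 0.0]
force: [0.1, 0.1, 0.1]
opening: 0.0426
```

```bash
python3 - <<'E'
from h import *
s=r.read_state();print(s["time"],s["tcp_pos"],s["opening"],s["force"],s["wrist_torque"])
cv2.imwrite("pics/w9.png",r.get_image("wrist"))
E
```

```text
5.9333 [0.54618963 0.06551241 0.11082413] 0.042565495034596175 [0.09981684 0.14617155 0.07995352] [-0.008628    0.03723136  0.05011438]
```

View pics/w9.png

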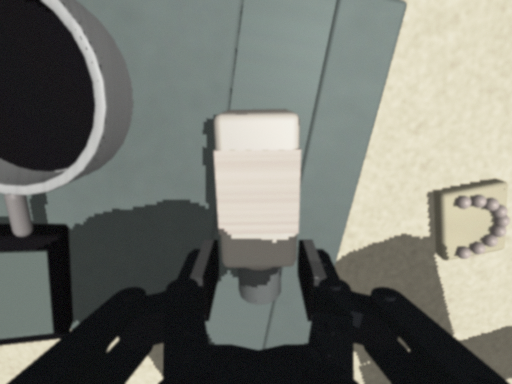

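send_rows --moves '[[[0,0,0.3],0],[[0,0.6,0.3],0],[[0,1.2,0],0],[[0,1.65,0],0],[[0,1.65,-0.5],0],[[0,1.65,-0.9],0],[[0,1.65,-0.9],0],[[0,1.65,-0.9],0]]' --gripper 0.65

```text
time: 6.65
tcp_pos: [0.5457, 0.1064, 0.0878]
orientation: [-0.0, 0.716, -0.698, 0.0]
force: [0.5, 0.2, -0.1]
opening: 0.0558
```

```bash
python3 - <<'E'
from h import *
s=r.read_state();print(s["time"],s["tcp_pos"],s["opening"],s["force"],s["wrist_torque"])
cv2.imwrite("pics/w10.png",r.get_image("wrist"))
E
```

```text
6.65 [0.54570246 0.10641385 0.08781726] 0.05581740390273003 [ 0.51555523  0.18872776 -0.13657531] [-0.0207145  -0.04198734 -0.02309797]
```

View pics/w10.png

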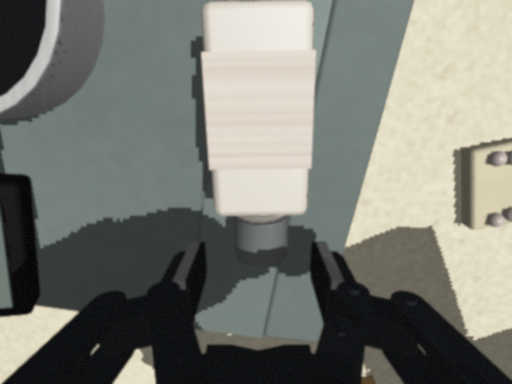

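```bash
python3 - <<'E'
from h import *
p=r.camera_params("wrist");im=cv2.imread("pics/w10.png")
cv2.imwrite("pics/w10c.png",cv2.resize(im[190:300,180:340],None,fx=5,fy=5,interpolation=cv2.INTER_CUBIC))
for uv,z in [((262,4),.102),((262,213),.102),((262,252),.095),((262,265),.067)]: print(onz(p,uv,z).round(4))
E
```

```text
[ 0.5481 -0.0059  0.102 ]
[0.5456 0.0749 0.102 ]
[0.5448 0.0984 0.095 ]
[0.5437 0.1231 0.067 ]
```

View pics/w10c.png

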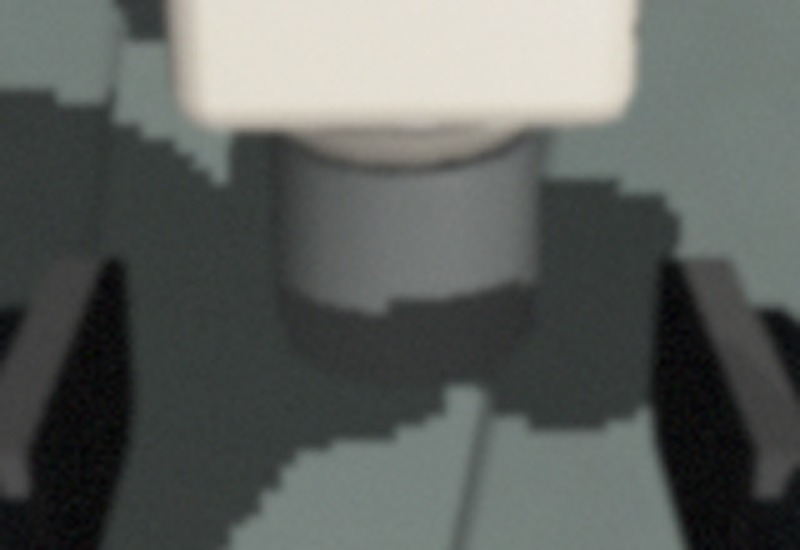

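send_rows --moves '[[[0,0.12,0],0],[[0,0.12,0],0],[[0,0.12,0],0],[[0,0.12,0],0],[[0,0.12,0],0],[[0,0.12,0],0]]' --gripper 0.32

```text
time: 7.2
tcp_pos: [0.5465, 0.1097, 0.0889]
orientation: [-0.001, 0.717, -0.698, 0.001]
force: [-0.5, 1.7, 2.0]
opening: 0.0272
```

send_rows --moves '[[[0,0,0.4],0],[[0,0,0.8],0],[[0,0,1.2],0],[[0,0,1.6],0],[[0,0,1.6],0]]'

```text
time: 7.62
tcp_pos: [0.5479, 0.1102, 0.1319]
orientation: [-0.004, 0.717, -0.697, 0.002]
force: [-1.0, 0.7, -0.4]
opening: 0.0272
```

```bash
python3 - <<'E'
from h import *
s=r.read_state();print(s["time"],s["tcp_pos"],s["opening"],s["force"],s["wrist_torque"])
cv2.imwrite("pics/w11.png",r.get_image("wrist"))
E
```

```text
7.6167 [0.54793706 0.11021849 0.13185051] 0.02719351443033223 [-0.97562198  0.71439121 -0.42969448] [ 0.4460785   0.07737625 -0.02189171]
```

View pics/w11.png

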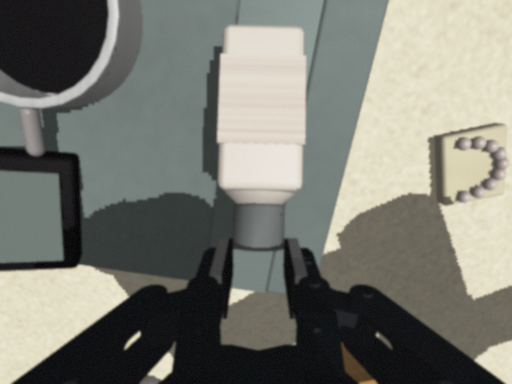

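send_rows --moves '[[[0,-0.3,0.5],0],[[0,-0.6,1],0],[[0,-0.9,1.5],0],[[0,-1.2,2],0],[[0,-1.6,2.5],0],[[0,-2,3],0],[[0,-2.4,3.4],0],[[0,-2.4,3.6],0],[[0,-2.4,3.6],0]]'

```text
time: 8.42
tcp_pos: [0.5481, 0.0501, 0.222]
orientation: [-0.005, 0.716, -0.698, 0.002]
force: [-0.8, -0.9, 0.0]
opening: 0.0271
```

```bash
python3 - <<'E'
from h import *
s=r.read_state();print(s["time"],s["tcp_pos"],s["opening"],s["force"],s["wrist_torque"])
cv2.imwrite("pics/w12.png",r.get_image("wrist"))
E
```

```text
8.4167 [0.54810271 0.05014806 0.22199459] 0.02708943124838143 [-0.78670566 -0.87495609  0.04160919] [ 0.03626887 -0.01757023 -0.03080281]
```

View pics/w12.png

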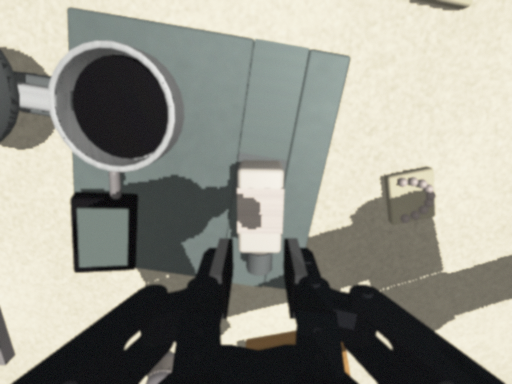

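```bash
python3 - <<'E'
from h import *
p=r.camera_params("wrist");im=cv2.imread("pics/w12.png")
cv2.imwrite("pics/w12c.png",cv2.resize(im[140:290,190:330],None,fx=4,fy=4,interpolation=cv2.INTER_CUBIC))
for uv,z in [((238,168),.102),((284,168),.102),((240,250),.102),((281,250),.102)]: print(onz(p,uv,z).round(4))
im=r.get_image("side");cv2.imwrite("pics/s12.png",cv2.resize(im[130:280,160:360],None,fx=4,fy=4,interpolation=cv2.INTER_CUBIC))
E
```

```text
[0.567  0.0308 0.102 ]
[0.5265 0.0296 0.102 ]
[0.5647 0.1122 0.102 ]
[0.525 0.111 0.102]
```

View pics/w12c.png

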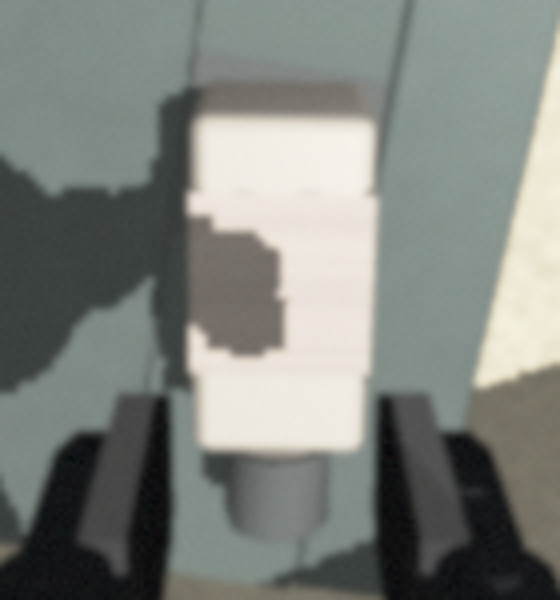

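View pics/s12.png

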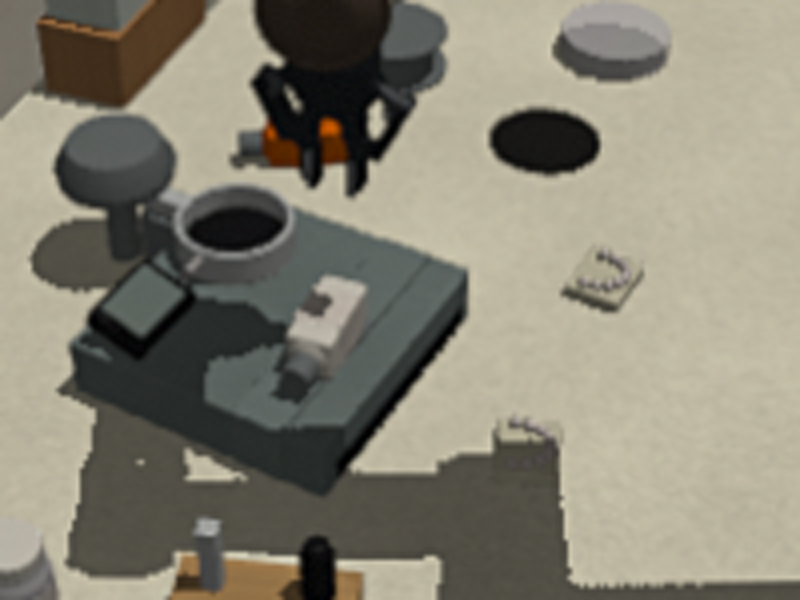

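send_rows --moves '[[[-0.1,1.3,-0.5],0],[[-0.1,2.6,-1.5],0],[[-0.1,3.8,-2.5],0],[[-0.1,3.8,-3.5],0],[[-0.1,3.8,-4.5],0],[[-0.1,3.8,-5.3],0],[[-0.1,3.8,-5.3],0],[[-0.1,3.8,-5.3],0]]' --gripper 0.65

```text
time: 9.18
tcp_pos: [0.5439, 0.1455, 0.0863]
orientation: [-0.001, 0.717, -0.697, 0.0]
force: [0.7, -0.1, 0.0]
opening: 0.0558
```

```bash
python3 - <<'E'
from h import *
s=r.read_state();print(s["time"],s["tcp_pos"],s["opening"],s["force"],s["wrist_torque"])
cv2.imwrite("pics/w13.png",r.get_image("wrist"))
p=r.camera_params("wrist")
for uv,z in [((262,266),.095),((262,213),.102)]: print(onz(p,uv,z).round(4))
E
```

```text
9.1833 [0.54387608 0.14546234 0.08630478] 0.055777534500203986 [ 0.71520268 -0.14308967  0.01790471] [-0.01430916  0.00212107  0.05143193]
[0.5433 0.1453 0.095 ]
[0.5444 0.114  0.102 ]
```

View pics/w13.png

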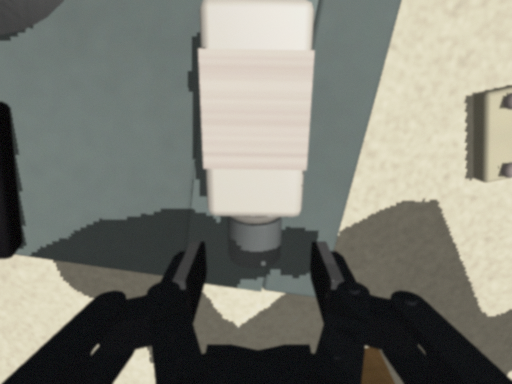

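send_rows --moves '[[[0,0,0],0],[[0,0,0],0],[[0,0,0],0],[[0,0,0],0],[[0,0,0],0],[[0,0,0],0]]' --gripper 0.2 --newtons 22

```text
time: 9.73
tcp_pos: [0.5459, 0.1466, 0.0891]
orientation: [-0.005, 0.717, -0.697, 0.001]
force: [-0.9, 3.5, 5.2]
opening: 0.0257
```

send_rows --moves '[[[0,0,0.4],0],[[0,0,0.8],0],[[0,-0.1,1.2],0],[[0,-0.2,1.6],0],[[0,-0.3,2],0],[[0,-0.4,2.2],0],[[0,-0.4,2.2],0]]'

```text
time: 10.32
tcp_pos: [0.5468, 0.1365, 0.146]
orientation: [-0.006, 0.717, -0.697, 0.002]
force: [-0.3, -0.1, -0.6]
opening: 0.0222
```

```bash
python3 - <<'E'
from h import *
s=r.read_state();print(s["time"],s["tcp_pos"],s["opening"],s["force"],s["wrist_torque"])
cv2.imwrite("pics/w14.png",r.get_image("wrist"))
E
```

```text
10.3167 [0.54675862 0.13645088 0.14603307] 0.02222054277227974 [-0.30817327 -0.08373011 -0.62931716] [ 0.31334418 -0.05520859 -0.03044209]
```

View pics/w14.png

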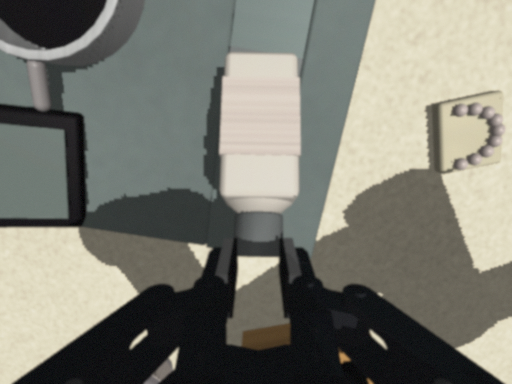

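send_rows --moves '[[[0,0.1,-0.8],0],[[0,0.2,-1.4],0],[[0,0.4,-2.1],0],[[0,0.4,-2.3],0],[[0,0.4,-2.3],0]]'

```text
time: 10.78
tcp_pos: [0.5488, 0.149, 0.0916]
orientation: [-0.009, 0.718, -0.696, 0.003]
force: [-6.5, 3.6, 19.1]
opening: 0.0176
```

send_rows --moves '[[[0,0,0],0],[[0,0,0],0],[[0,0,0],0],[[0,-0.1,-0.4],0],[[0,-0.1,-0.5],0],[[0,-0.1,-0.5],0]]' --gripper 0.65

```text
time: 11.28
tcp_pos: [0.5476, 0.1455, 0.077]
orientation: [-0.007, 0.717, -0.697, 0.002]
force: [0.4, 0.2, 0.2]
opening: 0.0557
```

```bash
python3 - <<'E'
from h import *
s=r.read_state();print(s["time"],s["tcp_pos"],s["opening"],s["force"],s["wrist_torque"])
cv2.imwrite("pics/w15.png",r.get_image("wrist"))
E
```

```text
11.2833 [0.54757962 0.14548842 0.07697575] 0.05571304089027666 [0.42127951 0.17332881 0.18130854] [ 0.01487384  0.00629813 -0.02360212]
```

View pics/w15.png

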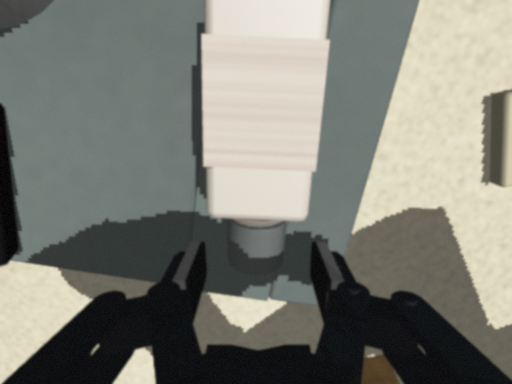

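send_rows --moves '[[[0,0,0],0],[[0,0,0],0],[[0,0,0],0],[[0,0,0],0],[[0,0,0],0],[[0,0,0],0]]' --gripper 0.2 --newtons 22

```text
time: 11.83
tcp_pos: [0.548, 0.1457, 0.0776]
orientation: [-0.007, 0.718, -0.696, 0.003]
force: [-0.1, -0.6, -0.8]
opening: 0.0265
```

send_rows --moves '[[[0,0,0.4],0],[[0,0,0.8],0],[[0,0,1.2],0],[[0,-0.1,1.6],0],[[0,-0.2,2],0],[[0,-0.3,2.4],0],[[0,-0.3,2.4],0]]'

```text
time: 12.42
tcp_pos: [0.5494, 0.1383, 0.1406]
orientation: [-0.01, 0.718, -0.696, 0.004]
force: [0.2, -0.8, -1.5]
opening: 0.0264
```

```bash
python3 - <<'E'
from h import *
s=r.read_state();print(s["time"],s["tcp_pos"],s["opening"],s["force"],s["wrist_torque"])
cv2.imwrite("pics/w16.png",r.get_image("wrist"))
E
```

```text
12.4167 [0.54935805 0.13828065 0.14061275] 0.026439385796824998 [ 0.18966211 -0.75011289 -1.53024767] [ 0.02713637 -0.05200267  0.01939576]
```

View pics/w16.png

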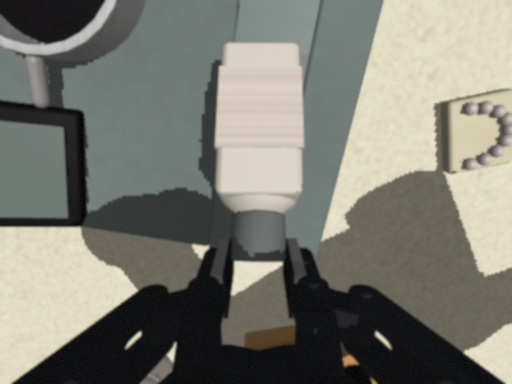

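send_rows --moves '[[[0,-0.2,0.5],0],[[0,-0.4,1],0],[[0,-0.6,1.5],0],[[0,-0.8,2],0],[[0,-1,2.4],0],[[0,-1,2.4],0]]'

```text
time: 12.97
tcp_pos: [0.5496, 0.1129, 0.2012]
orientation: [-0.01, 0.717, -0.697, 0.004]
force: [-0.1, 0.7, -0.6]
opening: 0.0268
```

```bash
python3 - <<'E'
from h import *
s=r.read_state();print(s["time"],s["tcp_pos"],s["opening"],s["force"],s["wrist_torque"])
cv2.imwrite("pics/w17.png",r.get_image("wrist"))
im=r.get_image("side");cv2.imwrite("pics/s17.png",cv2.resize(im[130:280,160:360],None,fx=4,fy=4,interpolation=cv2.INTER_CUBIC))
E
```

```text
12.9667 [0.54964595 0.11286068 0.20121592] 0.026803457584911084 [-0.08482846  0.6880091  -0.62505269] [ 0.05425657 -0.06477235 -0.0102756 ]
```

View pics/w17.png

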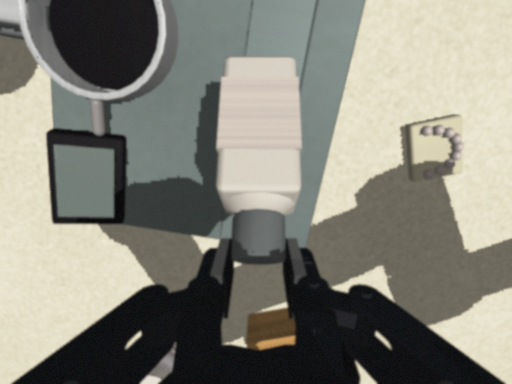

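View pics/s17.png

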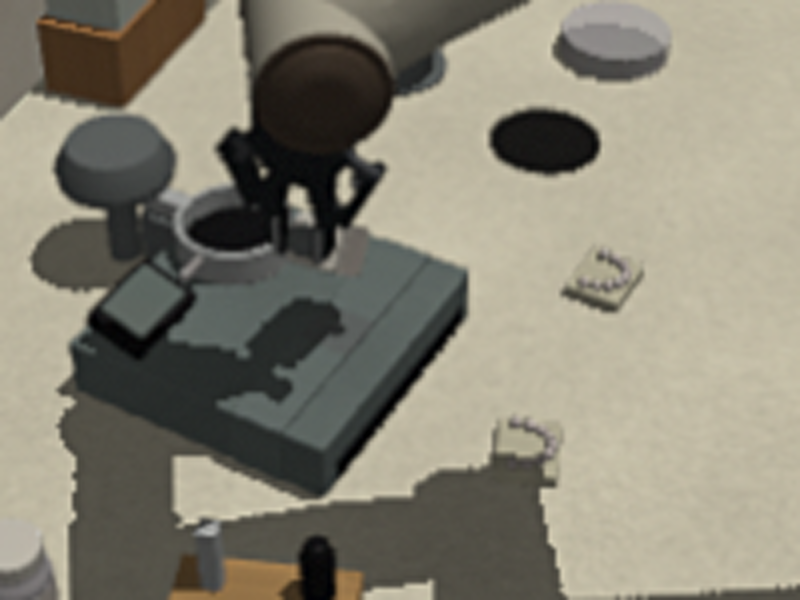

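```bash
cat >> h.py <<'E'
def tilt(p,foot,sh):
    # foot,sh: (l,r) pixel pairs of the 42 mm wide edges of the upper face
    X=[]
    for a,b in (foot,sh):
        o,va=ray(p,a);o,vb=ray(p,b)
        t=.042/np.linalg.norm(va-vb);X.append(o+t*(va+vb)/2)
    d=X[1]-X[0];print(np.round(X,4).tolist(),"len",np.linalg.norm(d),"tilt from horiz",np.degrees(np.arctan2(d[2],np.hypot(d[0],d[1]))))
E
python3 - <<'E'
from h import *
p=r.camera_params("wrist");im=cv2.imread("pics/w17.png")
cv2.imwrite("pics/w17c.png",cv2.resize(im[40:270,190:330],None,fx=2.6*1.5,fy=2.6,interpolation=cv2.INTER_CUBIC))
tilt(p,((225,59),(296,59)),((219,190),(301,190)))
E
```

```text
[[0.5512, 0.0119, 0.1429], [0.549, 0.0781, 0.1898]] len 0.08112489463116905 tilt from horiz 35.25124157257015
```

View pics/w17c.png

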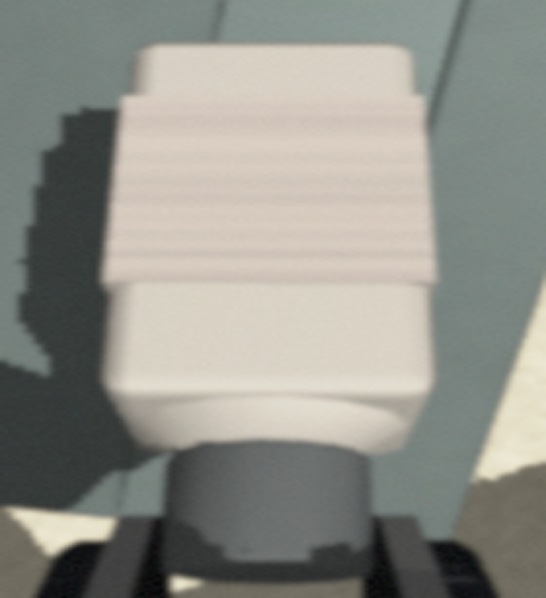

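send_rows --moves '[[[0,0,-0.3],0],[[0,0,-0.6],0],[[0,0,-0.6],0]]' --gripper 0.312 --newtons 20

```text
time: 13.32
tcp_pos: [0.5467, 0.1128, 0.1806]
orientation: [-0.006, 0.717, -0.697, 0.001]
force: [0.3, 1.1, -3.3]
opening: 0.0268
```

```bash
python3 - <<'E'
from h import *
s=r.read_state();print(s["time"],s["tcp_pos"],s["opening"],s["force"],s["wrist_torque"])
cv2.imwrite("pics/w18.png",r.get_image("wrist"))
E
```

```text
13.3167 [0.5466737  0.11281152 0.18058305] 0.026799707511247096 [ 0.32228754  1.07747859 -3.27490671] [ 0.06353617  0.16287318 -0.00910009]
```

View pics/w18.png

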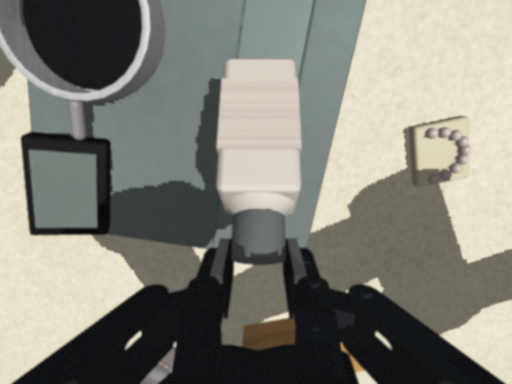

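send_rows --moves '[[[0,0,0],0],[[0,0,0],0],[[0,0,0],0]]' --gripper 0.32

```text
time: 13.62
tcp_pos: [0.5472, 0.113, 0.1813]
orientation: [-0.007, 0.717, -0.697, 0.002]
force: [0.4, 0.5, -2.5]
opening: 0.0273
```

```bash
python3 - <<'E'
from h import *
s=r.read_state();print(s["time"],s["tcp_pos"],s["opening"],s["force"],s["wrist_torque"])
cv2.imwrite("pics/w19.png",r.get_image("wrist"))
E
```

```text
13.6167 [0.54721252 0.11298123 0.18133689] 0.027310120601616895 [ 0.41134914  0.47408345 -2.49063842] [ 0.1572351   0.01480002 -0.05886101]
```

View pics/w19.png

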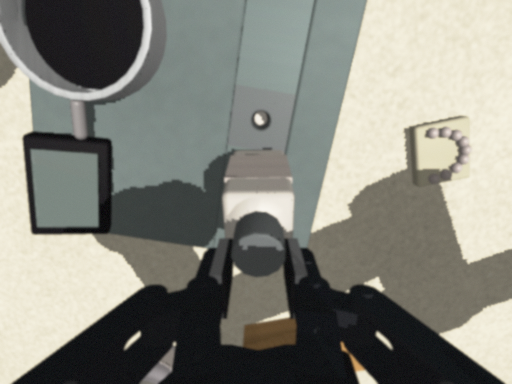

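send_rows --moves '[[[0,0,0],0],[[0,0,0],0]]' --gripper 0.25 --newtons 30

```text
time: 13.83
tcp_pos: [0.5475, 0.1131, 0.1818]
orientation: [-0.007, 0.717, -0.697, 0.002]
force: [1.0, 0.4, -2.5]
opening: 0.0267
```

```bash
python3 - <<'E'
from h import *
s=r.read_state();print(s["time"],s["tcp_pos"],s["opening"],s["force"],s["wrist_torque"])
p=r.camera_params("wrist");im=r.get_image("wrist");cv2.imwrite("pics/w20.png",im)
for k in range(-1,2): print(k,onz(p,(261+k,119),.06))
cv2.imwrite("pics/w20c.png",cv2.resize(im[80:290,190:330],None,fx=2.6*1.5,fy=2.6,interpolation=cv2.INTER_CUBIC))
im=r.get_image("side");cv2.imwrite("pics/s20.png",cv2.resize(im[130:280,160:360],None,fx=4,fy=4,interpolation=cv2.INTER_CUBIC))
E
```

```text
13.8333 [0.54749576 0.11312586 0.18179054] 0.026679120763729317 [ 0.97410291  0.36494013 -2.45319214] [0.03269079 0.13627401 0.03134389]
-1 [0.54953956 0.05156822 0.06      ]
0 [0.54869476 0.05154277 0.06      ]
1 [0.54785003 0.0515173  0.06      ]
```

View pics/w20c.png

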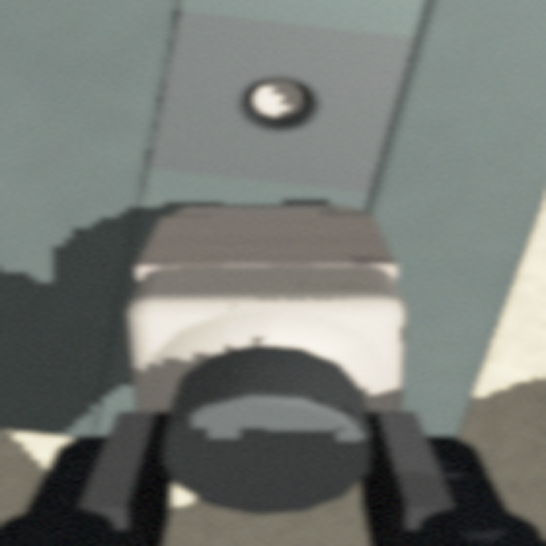

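View pics/s20.png

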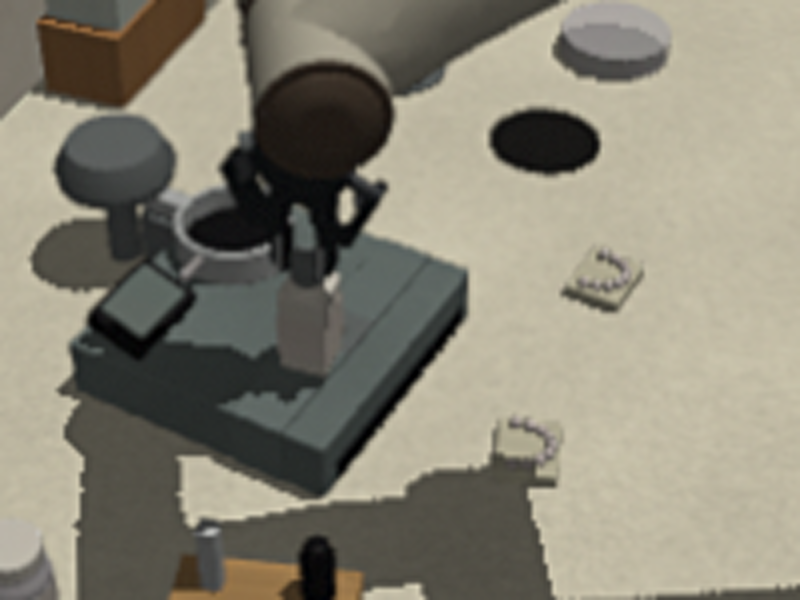

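```bash
python3 - <<'E'
from h import *
p=r.camera_params("wrist")
tilt(p,((236,159.6),(285.4,159.6)),((224.3,182),(293,182)))
tilt(p,((236,159.6),(285.4,159.6)),((224,194),(293.5,194)))
# predicted upright: rows vs. bottle axis y, foot z
for y in (.105,.110,.115,.12):
  for fz in (.065,.075): print(y,fz,proj(p,(.547,y-.021,fz)).round(1),proj(p,(.547,y-.021,fz+.085)).round(1),proj(p,(.547,y,fz+.115)).round(1))
E
```

```text
[[0.5478, 0.0843, 0.0694], [0.5488, 0.0824, 0.1432]] len 0.07387273560356988 tilt from horiz 88.35098802816562
[[0.5478, 0.0843, 0.0694], [0.5485, 0.0887, 0.1475]] len 0.07829060576072289 tilt from horiz 86.73993088039201
0.105 0.065 [261.6 158.2] [261.4 187.9] [260. 244.]
0.105 0.075 [261.6 160.7] [261.4 193.3] [259.8 253.9]
0.11 0.065 [261.4 163.9] [261.1 195.9] [259.7 252.5]
0.11 0.075 [261.4 166.5] [261.1 201.7] [259.5 262.8]
0.115 0.065 [261.2 169.5] [260.9 203.7] [259.4 260.8]
0.115 0.075 [261.2 172.3] [260.8 209.9] [259.2 271.6]
0.12 0.065 [261.1 175. ] [260.6 211.4] [259.1 269. ]
0.12 0.075 [261.  178.1] [260.5 218. ] [258.9 280.1]
```

send_rows --moves '[[[0,0,0.6],0],[[0,-0.5,1],0],[[-0.2,-1.3,1],0],[[-0.5,-2.3,1],0],[[-0.7,-3.4,1],0],[[-0.9,-4.6,1],0],[[-1,-5.8,1],0],[[-1,-7,1],0],[[-1.2,-8.2,1],0],[[-1.3,-9.4,1],0]]'

```text
time: 14.77
tcp_pos: [0.5142, -0.1239, 0.2074]
orientation: [-0.007, 0.717, -0.697, 0.002]
force: [-0.0, -0.3, -3.0]
opening: 0.0264
```

send_rows --moves '[[[-0.2,-1,0],0],[[-0.4,-2.2,0],0],[[-0.6,-3.4,0],0],[[-0.8,-4.6,0],0],[[-0.9,-5.8,0],0],[[-1,-7,0],0],[[-1.1,-8,0],0],[[-1.2,-8.6,0],0],[[-1.2,-8.6,0],0]]'

```text
time: 15.52
tcp_pos: [0.4832, -0.3423, 0.2075]
orientation: [-0.007, 0.716, -0.698, 0.003]
force: [0.4, 0.4, -0.9]
opening: 0.0263
```

```bash
python3 - <<'E'
from h import *
s=r.read_state();print(s["time"],s["tcp_pos"],s["opening"],s["force"],s["wrist_torque"])
p=r.camera_params("wrist");im=r.get_image("wrist");cv2.imwrite("pics/w21.png",im)
for uv in [(340,216)]: print(onz(p,uv,.003))
im=r.get_image("side");cv2.imwrite("pics/s21.png",cv2.resize(im[80:230,200:400],None,fx=4,fy=4,interpolation=cv2.INTER_CUBIC))
E
```

```text
15.5167 [ 0.4831749  -0.3422574   0.20754367] 0.026329640886792224 [ 0.39037766  0.37468674 -0.91613104] [0.07035437 0.00304126 0.01541648]
[ 0.38311887 -0.28322454  0.003     ]
```

View pics/w21.png

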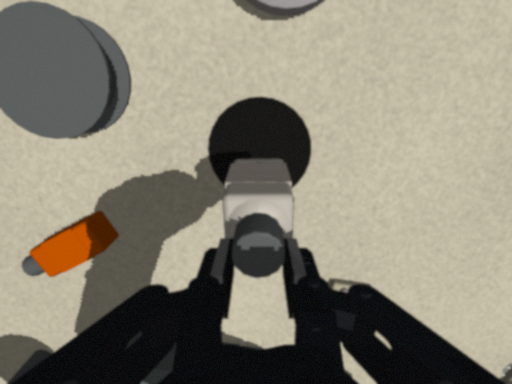

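View pics/s21.png

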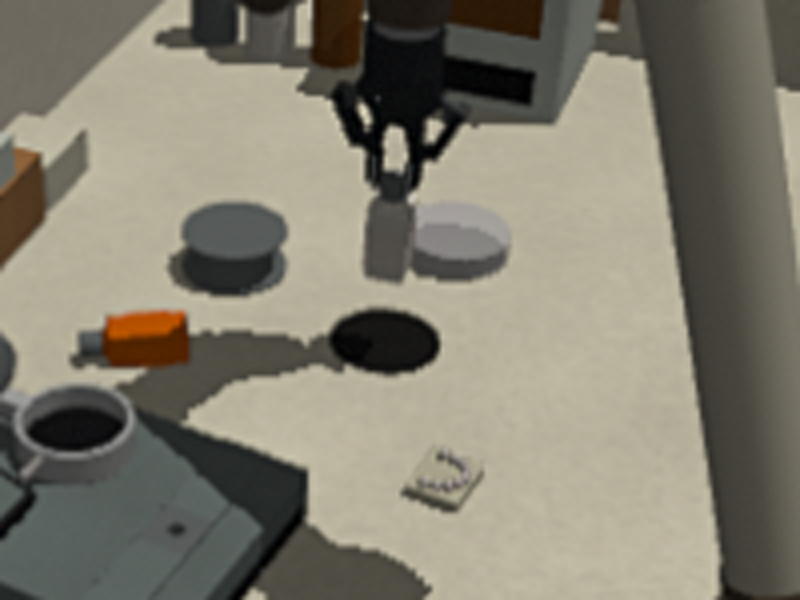

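```bash
python3 - <<'E'
from h import *
p=r.camera_params("wrist");im=cv2.imread("pics/w21.png")
for uv in [(209,148),(311,150),(260,97)]: print(onz(p,uv,.003).round(4))
m=(im.max(2)<45).astype(np.uint8);m[:90]=0;m[186:]=0;m[:,:200]=0;m[:,320:]=0
c=max(cv2.findContours(m,cv2.RETR_EXTERNAL,cv2.CHAIN_APPROX_NONE)[0],key=cv2.contourArea)[:,0]
W=np.array([onz(p,q,.003)[:2] for q in c if q[1]<150])
A=np.c_[2*W,np.ones(len(W))];s=np.linalg.lstsq(A,(W**2).sum(1),rcond=None)[0];print("mat",s[:2],np.sqrt(s[2]+s[:2]@s[:2]))
# bottle foot
cv2.imwrite("pics/w21c.png",cv2.resize(im[140:290,190:330],None,fx=4,fy=4,interpolation=cv2.INTER_CUBIC))
E
```

```text
[ 0.5439 -0.3605  0.003 ]
[ 0.4262 -0.3616  0.003 ]
[ 0.4866 -0.4181  0.003 ]
mat [ 0.48590624 -0.35968498] 0.05701397300140407
```

View pics/w21c.png

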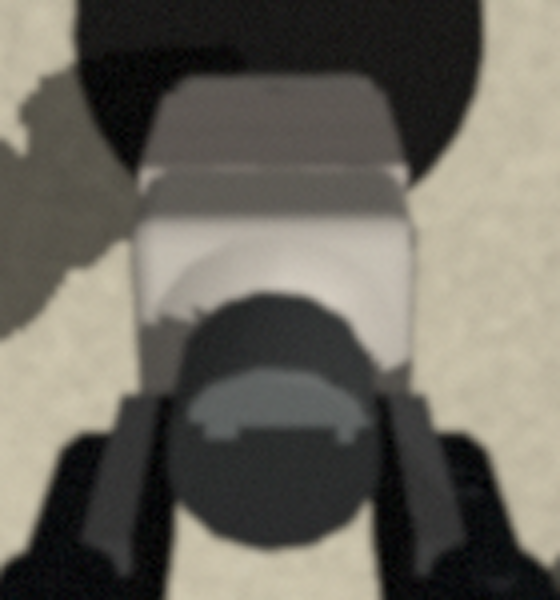

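send_rows --moves '[[[0.1,-0.4,-0.8],0],[[0.1,-0.4,-1.6],0],[[0.1,-0.4,-2.3],0],[[0.1,-0.4,-2.8],0],[[0.1,-0.4,-3.1],0],[[0.1,-0.4,-3.3],0],[[0.1,-0.4,-3.4],0],[[0.1,-0.4,-3.4],0]]'

```text
time: 16.28
tcp_pos: [0.4863, -0.3494, 0.1227]
orientation: [-0.007, 0.717, -0.697, 0.002]
force: [-0.4, 0.4, -1.7]
opening: 0.0267
```

send_rows --moves '[[[0,0,-0.1],0],[[0,0,-0.15],0],[[0,0,-0.2],0],[[0,0,-0.2],0]]'

```text
time: 16.62
tcp_pos: [0.4863, -0.3494, 0.1177]
orientation: [-0.007, 0.717, -0.697, 0.002]
force: [-0.2, 0.5, -2.1]
opening: 0.0265
```

```bash
python3 - <<'E'
from h import *
s=r.read_state();print(s["time"],s["tcp_pos"],s["opening"],s["force"],s["wrist_torque"])
p=r.camera_params("wrist");im=r.get_image("wrist");cv2.imwrite("pics/w22.png",im)
im=r.get_image("side");cv2.imwrite("pics/s22.png",cv2.resize(im[80:230,200:400],None,fx=4,fy=4,interpolation=cv2.INTER_CUBIC))
E
```

```text
16.6167 [ 0.48627508 -0.34939109  0.11774175] 0.026490773233861505 [-0.1887703   0.50628147 -2.14670295] [0.03192686 0.04932166 0.04089107]
```

View pics/w22.png

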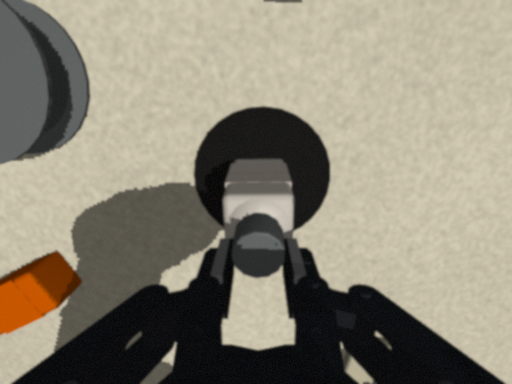

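View pics/s22.png

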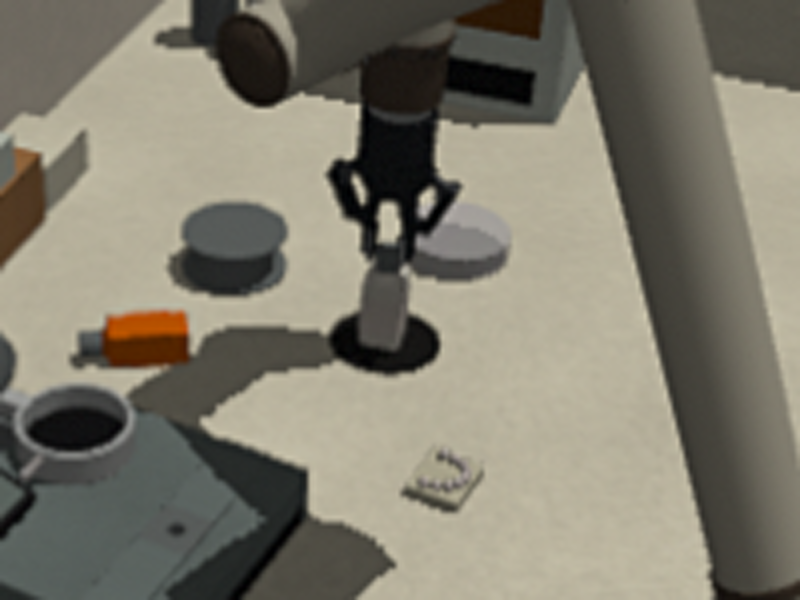

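send_rows --moves '[[[0,0,-0.06],0],[[0,0,-0.12],0],[[0,0,-0.16],0],[[0,0,-0.16],0]]'

```text
time: 17.05
tcp_pos: [0.4867, -0.3499, 0.1144]
orientation: [-0.007, 0.717, -0.697, 0.003]
force: [0.3, 0.1, 1.1]
opening: 0.0267
```

send_rows --moves '[[[0,0,-0.06],0],[[0,0,-0.12],0],[[0,0,-0.16],0],[[0,0,-0.16],0]]'

```text
time: 17.38
tcp_pos: [0.4876, -0.3518, 0.1138]
orientation: [-0.007, 0.717, -0.697, 0.006]
force: [-2.2, -0.7, 11.7]
opening: 0.0265
```

send_rows --moves '[[[0,0,0],0],[[0,0,0],0],[[0,0,0],0]]' --gripper 0.318 --newtons 20

```text
time: 17.63
tcp_pos: [0.4883, -0.3522, 0.1145]
orientation: [-0.007, 0.718, -0.696, 0.007]
force: [-0.9, -0.1, 4.2]
opening: 0.0273
```

send_rows --moves '[[[0,0,0],0],[[0,0,0],0],[[0,0,0],0]]' --gripper 0.34

```text
time: 17.88
tcp_pos: [0.4883, -0.352, 0.1141]
orientation: [-0.007, 0.718, -0.696, 0.006]
force: [0.6, 0.1, -0.1]
opening: 0.0291
```

send_rows --moves '[[[0,0,0],0],[[0,0,0],0],[[0,0,0],0],[[0,0,0],0]]' --gripper 0.6

```text
time: 18.22
tcp_pos: [0.4882, -0.3519, 0.1139]
orientation: [-0.007, 0.718, -0.696, 0.006]
force: [0.5, 0.3, 0.4]
opening: 0.0515
```

```bash
python3 - <<'E'
from h import *
s=r.read_state();print(s["time"],s["tcp_pos"],s["opening"],s["force"],s["wrist_torque"])
p=r.camera_params("wrist");im=r.get_image("wrist");cv2.imwrite("pics/w23.png",im)
im=r.get_image("side");cv2.imwrite("pics/s23.png",cv2.resize(im[80:230,200:400],None,fx=4,fy=4,interpolation=cv2.INTER_CUBIC))
E
```

```text
18.2167 [ 0.4881959  -0.35191572  0.11388403] 0.05148282176795784 [0.53859843 0.28913712 0.40571201] [0.00139172 0.02915044 0.03953363]
```

View pics/w23.png

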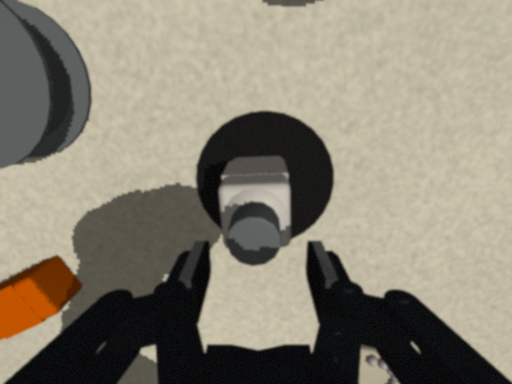

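View pics/s23.png

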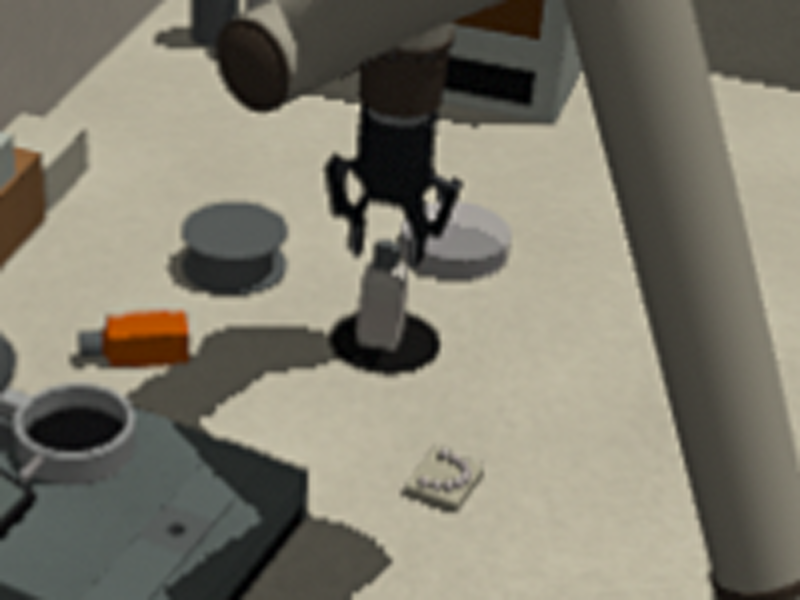

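send_rows --moves '[[[0,0,0.5],0],[[0,0,1.2],0],[[0,0,2],0],[[0,0,3],0],[[0,0,4],0],[[0,0,5],0],[[0,0,5],0]]'

```text
time: 18.9
tcp_pos: [0.4905, -0.3535, 0.2453]
orientation: [-0.008, 0.718, -0.696, 0.012]
force: [-0.2, -0.7, 0.5]
opening: 0.0512
```

```bash
python3 - <<'E'
from h import *
s=r.read_state();print(s["time"],s["tcp_pos"],s["qpos"],s["orientation"])
p=r.camera_params("wrist");im=r.get_image("wrist");cv2.imwrite("pics/w24.png",im)
c=(.486,-.360)
for z in (0.003,): print(proj(p,(*c,z)))
print("upright at c: cap top",proj(p,(*c,.118)),"foot edge -y",proj(p,(c[0],c[1]-.021,.003)))
E
```

```text
18.9 [ 0.4905468  -0.35354917  0.24533009] [-0.35961093  0.33363456 -0.05186067 -0.0056234  -1.15739249  0.39278224] [-0.00792838  0.71790371 -0.69599773  0.01177111]
[267.18502308 157.86597079]
upright at c: cap top [267.38472786 181.8571672 ] foot edge -y [267.85785016 141.56474609]
```

View pics/w24.png

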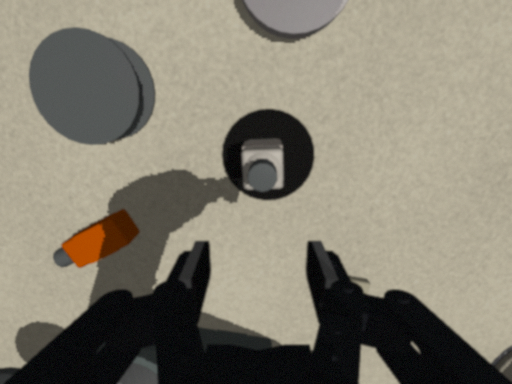

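```bash
python3 - <<'E'
from h import *
p=r.camera_params("wrist")
print("foot edge",onz(p,(264,139),.003)," cap",onz(p,(262,176.5),.118), "cap dx m/px",)
print("mat",[onz(p,q,.003).round(4).tolist() for q in [(222,154),(314,154),(268,109)]])
P=r.camera_params("top");im=r.get_image("top");cv2.imwrite("pics/t24.png",im)
# stand / stylus closeup in initial top
t=cv2.imread("pics/top0.png");cv2.imwrite("pics/t0s.png",cv2.resize(t[170:235,130:190],None,fx=9,fy=9,interpolation=cv2.INTER_CUBIC))
E
```

```text
foot edge [ 0.4892596  -0.38285361  0.003     ]  cap [ 0.4897634  -0.36441204  0.118     ] cap dx m/px
mat [[0.5425, -0.3619, 0.003], [0.4249, -0.3661, 0.003], [0.4857, -0.4194, 0.003]]
```

View pics/t0s.png

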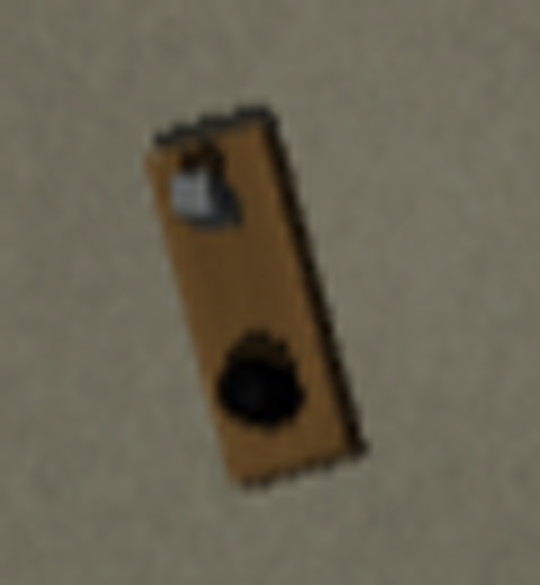

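send_rows --moves '[[[1.9,29,0],0],[[1.9,29,0],0],[[1.9,29,0],0],[[1.9,29,0],0],[[1.9,29,0],0],[[1.9,29,0],0],[[1.9,29,0],0],[[1.9,29,0],0],[[1.9,29,0],0],[[1.9,29,0],0]]' --gripper 0.6

```text
time: 19.83
tcp_pos: [0.5145, 0.0656, 0.2383]
orientation: [-0.006, 0.718, -0.696, 0.007]
force: [1.1, -0.6, -0.1]
opening: 0.0509
```

send_rows --moves '[[[0.9,12.4,0],0],[[0.9,12.4,0],0],[[0.9,12.4,0],0],[[0.9,12.4,0],0],[[0.9,12.4,0],0],[[0.9,12.4,0],0],[[0.9,12.4,0],0],[[0.9,12.4,0],0],[[0.9,12.4,0],0],[[0.9,12.4,0],0]]'

```text
time: 20.67
tcp_pos: [0.536, 0.3762, 0.2357]
orientation: [-0.004, 0.718, -0.696, 0.007]
force: [-0.2, -0.5, -0.8]
opening: 0.0511
```

```bash
python3 - <<'E'
from h import *
s=r.read_state();print(s["time"],s["tcp_pos"],s["qpos"],s["orientation"])
p=r.camera_params("wrist");im=r.get_image("wrist");cv2.imwrite("pics/w25.png",im)
import pickle;pickle.dump(p,open("w25.pkl","wb"))
E
```

```text
20.6667 [0.53601294 0.37622433 0.23566166] [ 0.86470734  0.43293679  0.0687488   0.01464899 -1.1993832  -0.83851795] [-0.00405677  0.71811904 -0.69587734  0.00658057]
```

View pics/w25.png

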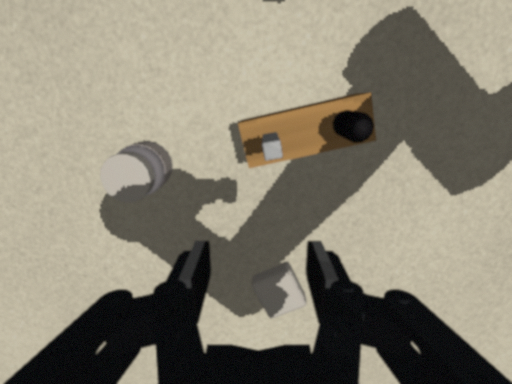

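```bash
python3 - <<'E'
from h import *
import pickle
im=cv2.imread("pics/w25.png");p=pickle.load(open("w25.pkl","rb"))
cv2.imwrite("pics/w25c.png",cv2.resize(im[120:175,235:310],None,fx=10,fy=10,interpolation=cv2.INTER_CUBIC))
print(onz(p,(273,150),.117))
E
```

```text
[0.5264023  0.33885173 0.117     ]
```

View pics/w25c.png

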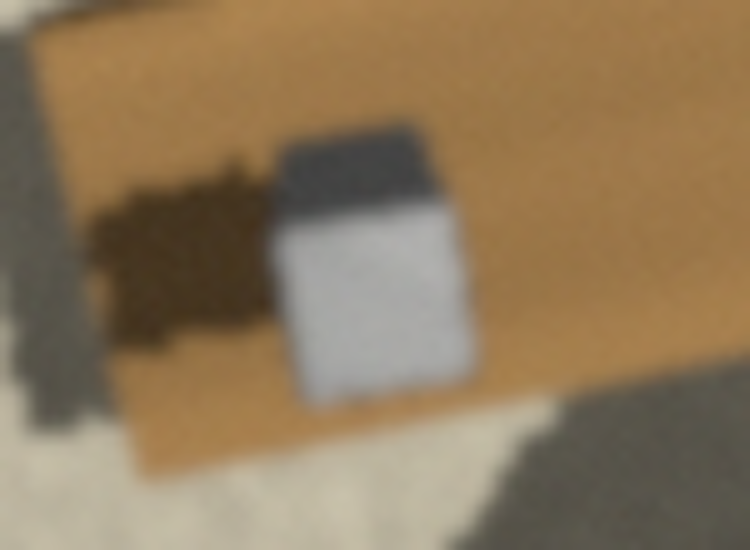

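```bash
python3 - <<'E'
from h import *
import pickle
p=pickle.load(open("w25.pkl","rb"))
C=np.array([onz(p,(235+a/10,120+b/10),.117)[:2] for a,b in [(275,222),(452,205),(478,378),(312,405)]])
print(C.round(4),C.mean(0))
for i in range(4):
    d=C[(i+1)%4]-C[i];print(np.linalg.norm(d),np.degrees(np.arctan2(d[1],d[0])))
# stand long edge at z .052
a=onz(p,(239,123),.052);b=onz(p,(372,94),.052);print("stand edge",np.degrees(np.arctan2(*(a-b)[1::-1])),np.linalg.norm(a-b))
dr=onz(p,(359,126),.112);print("driver",dr)
q=np.array([-.004,.7181,-.6959,.0066]);print("jaw ang",np.degrees(np.arctan2(q[2]**2-q[1]**2,2*q[1]*q[2])))
E
```

```text
[[0.5357 0.3325]
 [0.5206 0.3305]
 [0.5176 0.3454]
 [0.5319 0.3483]] [0.52645203 0.33914214]
0.015193597115264842 -172.5827249013885
0.015183972707044463 101.69847324147935
0.014624727509065901 11.38894071548042
0.01624772855194012 -76.44389526829099
stand edge 13.909406112564778 0.13966038072462225
driver [0.45358247 0.31649429 0.112     ]
jaw ang -178.20104411630845
```

send_rows --moves '[[[-0.2,-0.7,-1],0.9],[[-0.38,-1.49,-2],1.85],[[-0.38,-1.49,-3],1.85],[[-0.38,-1.49,-3.7],1.85],[[-0.38,-1.49,-3.7],1.85],[[-0.38,-1.49,-3.7],1.85]]' --gripper 0.5

```text
time: 21.22
tcp_pos: [0.5267, 0.3362, 0.1435]
orientation: [-0.004, 0.771, -0.637, 0.006]
force: [0.7, 0.1, 1.8]
opening: 0.0428
```

```bash
python3 - <<'E'
from h import *
s=r.read_state();print(s["time"],s["tcp_pos"],s["opening"],s["orientation"])
p=r.camera_params("wrist");im=r.get_image("wrist");cv2.imwrite("pics/w26.png",im)
cv2.imwrite("pics/w26c.png",cv2.resize(im[180:300,190:340],None,fx=5,fy=5,interpolation=cv2.INTER_CUBIC))
import pickle;pickle.dump(p,open("w26.pkl","wb"))
E
```

```text
21.2167 [0.52665824 0.33615905 0.14350511] 0.04284809016564063 [-0.00381078  0.77108939 -0.63668371  0.00636223]
```

View pics/w26c.png

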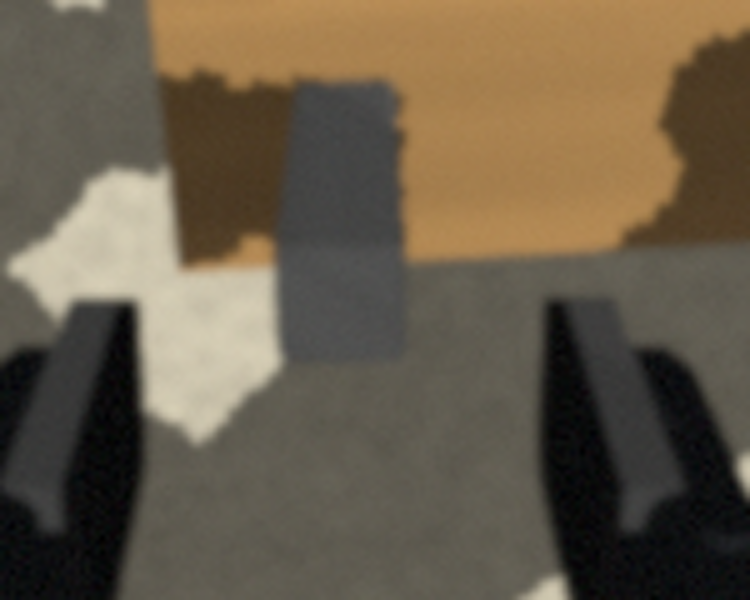

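```bash
python3 - <<'E'
from h import *
import pickle
p=pickle.load(open("w26.pkl","rb"))
C=np.array([onz(p,(190+a/5,180+b/5),.117)[:2] for a,b in [(280,243),(405,246),(405,358),(283,358)]])
print(C.round(4),C.mean(0))
for i in range(4):
    d=C[(i+1)%4]-C[i];print(np.linalg.norm(d),np.degrees(np.arctan2(d[1],d[0])))
q=r.read_state()["orientation"];print("jaw ang",180+np.degrees(np.arctan2(q[2]**2-q[1]**2,2*q[1]*q[2])))
from scipy.spatial.transform import Rotation as R
print(R.from_quat([q[1],q[2],q[3],q[0]]).as_matrix()[:,2])
E
```

```text
[[0.5355 0.3324]
 [0.5207 0.3299]
 [0.5176 0.3447]
 [0.5324 0.3476]] [0.52653397 0.33865056]
0.015032607579279796 -170.2046166642814
0.015133678095632066 101.71309739436892
0.015066944508720608 11.378087045156718
0.015548693564985068 -78.44350799730039
jaw ang 10.937672681322596
[ 1.69854235e-02 -1.58808697e-04 -9.99855725e-01]
```

send_rows --moves '[[[0,0.1,-0.6],0],[[0,0.1,-1.2],0],[[0,0.1,-1.8],0],[[0,0.1,-2.3],0],[[0,0.1,-2.3],0]]'

```text
time: 21.68
tcp_pos: [0.5269, 0.3391, 0.0866]
orientation: [-0.004, 0.771, -0.637, 0.006]
force: [-1.1, 0.5, -0.7]
opening: 0.043
```

send_rows --moves '[[[0,0,0],0],[[0,0,0],0],[[0,0,0],0],[[0,0,0],0],[[0,0,0],0],[[0,0,0],0]]' --gripper 0.05 --newtons 40

```text
time: 22.18
tcp_pos: [0.5275, 0.3397, 0.0883]
orientation: [-0.006, 0.771, -0.636, 0.007]
force: [-1.2, 1.3, 6.5]
opening: 0.0156
```

send_rows --moves '[[[0,0,0.5],0],[[0,0,1],0],[[0,0,1.5],0],[[0,0,2],0],[[0,0,2.5],0],[[0,0,3],0],[[0,0,3],0]]'

```text
time: 22.77
tcp_pos: [0.5289, 0.3407, 0.1664]
orientation: [-0.009, 0.771, -0.636, 0.007]
force: [-0.7, 0.6, 0.7]
opening: 0.0155
```

```bash
python3 - <<'E'
from h import *
s=r.read_state();print(s["time"],s["tcp_pos"],s["opening"],s["orientation"],s["force"])
p=r.camera_params("wrist");im=r.get_image("wrist");cv2.imwrite("pics/w27.png",im)
im=r.get_image("side");cv2.imwrite("pics/s27.png",cv2.resize(im[180:330,150:350],None,fx=4,fy=4,interpolation=cv2.INTER_CUBIC))
E
```

```text
22.7667 [0.52889723 0.34071454 0.16636092] 0.015464248506640223 [-0.0085916   0.77136217 -0.63629708  0.00725388] [-0.70865525  0.60084253  0.71686671]
```

View pics/w27.png

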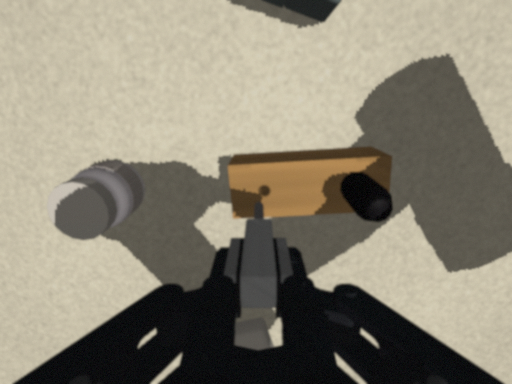

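View pics/s27.png

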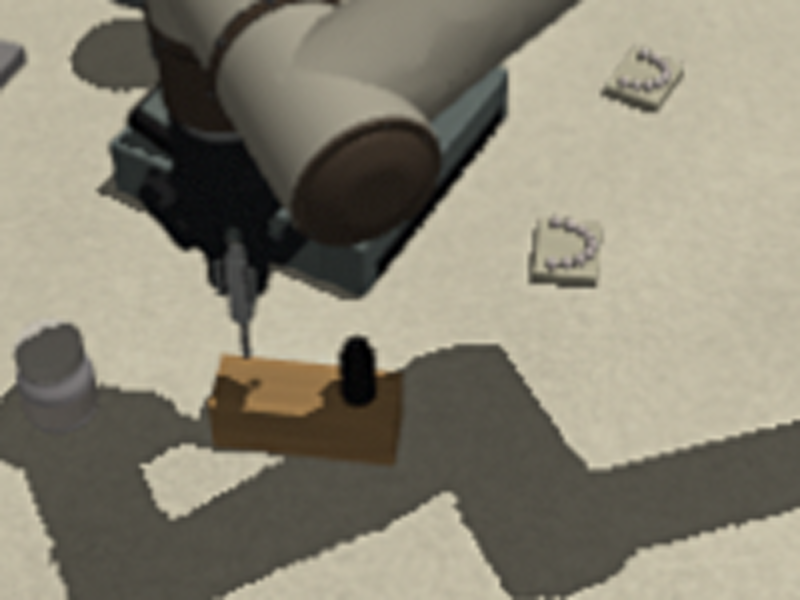

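send_rows --moves '[[[0,-1,0.2],0],[[0.2,-2.5,0.3],0],[[0.4,-4,0.3],0],[[0.5,-5.5,0.3],0],[[0.6,-7,0.3],0],[[0.7,-8.5,0.2],0],[[0.8,-10,0.1],0],[[0.8,-11,0],0],[[0.8,-11.5,0],0],[[0.8,-11.5,0],0]]'

```text
time: 23.7
tcp_pos: [0.5466, 0.0498, 0.1622]
orientation: [-0.005, 0.77, -0.638, 0.006]
force: [0.0, 1.3, -0.4]
opening: 0.0157
```

send_rows --moves '[[[0,0,0],0],[[0,0,0],0]]'

```text
time: 23.87
tcp_pos: [0.5464, 0.0503, 0.1617]
orientation: [-0.005, 0.77, -0.638, 0.005]
force: [0.6, 0.2, -0.2]
opening: 0.0158
```

```bash
python3 - <<'E'
from h import *
s=r.read_state();t=s["tcp_pos"];print(s["time"],t,s["opening"],s["orientation"],s["force"])
p=r.camera_params("wrist");im=r.get_image("wrist");cv2.imwrite("pics/w28.png",im)
import pickle;pickle.dump(p,open("w28.pkl","wb"))
cv2.imwrite("pics/w28c.png",cv2.resize(im[130:280,190:340],None,fx=4,fy=4,interpolation=cv2.INTER_CUBIC))
print("tip pred",proj(p,t+[-.001,-.001,-.0813]),"shoulder",proj(p,t+[-.001,-.001,-.0363]))
E
```

```text
23.8667 [0.54643281 0.05034973 0.16171075] 0.01575514400887957 [-0.00464225  0.77010368 -0.63787823  0.00548982] [ 0.55817507  0.18629559 -0.2105021 ]
tip pred [261.48284153 204.21297431] shoulder [261.25463531 228.59251349]
```

View pics/w28c.png

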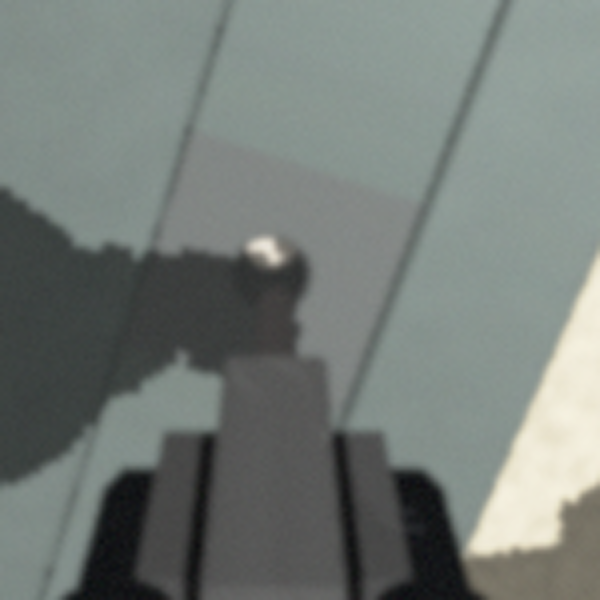

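```bash
python3 - <<'E'
from h import *
import pickle
im=cv2.imread("pics/w28.png");p=pickle.load(open("w28.pkl","rb"))
c=im[175:225,235:285];c=cv2.resize(c,None,fx=12,fy=12,interpolation=cv2.INTER_CUBIC)
c=np.clip(c.astype(float)*1.8,0,255).astype(np.uint8);cv2.imwrite("pics/w28d.png",c)
print(onz(p,(258,197),.06))
for c in [(.5487,.0515),(.548,.0515),(.547,.052)]:
    print(c,[proj(p,(c[0]+a,c[1]+b,.06)).round(1).tolist() for a,b in [(0,0),(.008,0),(-.008,0),(0,.008),(0,-.008)]])
E
```

```text
[0.54821005 0.05089526 0.06      ]
(0.5487, 0.0515) [[257.3, 197.6], [248.0, 195.8], [266.5, 199.3], [255.6, 206.2], [259.1, 188.7]]
(0.548, 0.0515) [[258.1, 197.7], [248.8, 196.0], [267.4, 199.4], [256.4, 206.4], [259.9, 188.9]]
(0.547, 0.052) [[259.2, 198.5], [249.9, 196.8], [268.4, 200.2], [257.4, 207.1], [260.9, 189.6]]
```

View pics/w28d.png

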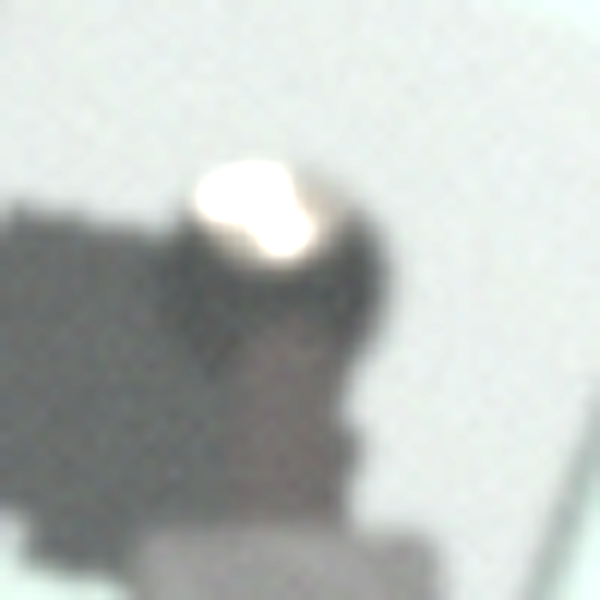

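```bash
python3 - <<'E'
from h import *
import pickle
p=pickle.load(open("w28.pkl","rb"))
print("tip edge-y",onz(p,(259,201.2),.0804)+[0,.0035,0],"hole",onz(p,(258.3,197.1),.06))
E
```

```text
tip edge-y [0.54780552 0.05077062 0.0804    ] hole [0.54794347 0.0509346  0.06      ]
```

send_rows --moves '[[[0,0,-0.3],0],[[0,0,-0.6],0],[[0,0,-0.9],0],[[0,0,-1.2],0],[[0,0,-1.4],0],[[0,0,-1.4],0],[[0,0,-1.4],0]]' --newtons 60

```text
time: 24.5
tcp_pos: [0.5465, 0.0507, 0.1264]
orientation: [-0.004, 0.77, -0.638, 0.005]
force: [0.1, -0.3, -0.7]
opening: 0.0152
```

```bash
python3 - <<'E'
from h import *
s=r.read_state();t=s["tcp_pos"];print(s["time"],t,s["opening"],s["orientation"],s["force"])
p=r.camera_params("wrist");im=r.get_image("wrist")
cv2.imwrite("pics/w29c.png",cv2.resize(im[150:300,190:340],None,fx=4,fy=4,interpolation=cv2.INTER_CUBIC))
E
```

```text
24.5 [0.54648486 0.05070565 0.12635241] 0.015167792026200616 [-0.00435314  0.770417   -0.63750216  0.00544947] [ 0.12176974 -0.31263023 -0.72729813]
```

View pics/w29c.png

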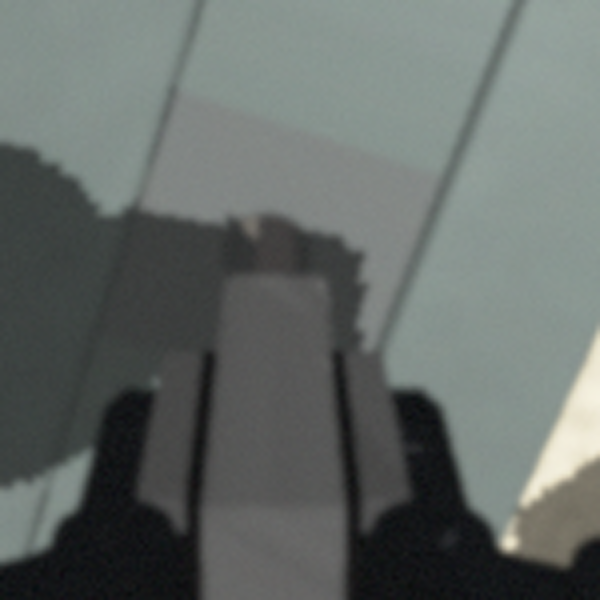

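send_rows --moves '[[[0.05,0,-0.15],0],[[0.05,0,-0.3],0],[[0.05,0,-0.45],0],[[0.05,0,-0.55],0],[[0.05,0,-0.6],0],[[0.05,0,-0.6],0],[[0.05,0,-0.6],0]]'

```text
time: 25.13
tcp_pos: [0.5488, 0.0509, 0.1132]
orientation: [-0.005, 0.771, -0.637, 0.006]
force: [-1.3, 0.5, 6.3]
opening: 0.0149
```

```bash
python3 - <<'E'
from h import *
s=r.read_state();t=s["tcp_pos"];print(s["time"],t,s["opening"],s["orientation"],s["force"],s["wrist_torque"])
E
```

```text
25.1333 [0.5487944  0.05091196 0.11319798] 0.01494695843553779 [-0.00548937  0.77061168 -0.63724827  0.00649245] [-1.34155716  0.46481894  6.32884272] [0.03010092 0.4215806  0.01472302]
```

send_rows --moves '[[[0,0,-0.06],0],[[0,0,-0.12],0],[[0,0,-0.15],0],[[0,0,-0.15],0],[[0,0,-0.15],0]]'

```text
time: 25.55
tcp_pos: [0.5492, 0.0508, 0.1128]
orientation: [-0.006, 0.771, -0.637, 0.007]
force: [-6.1, 0.8, 18.3]
opening: 0.015
```

```bash
python3 - <<'E'
from h import *
s=r.read_state();t=s["tcp_pos"];print(s["time"],t,s["opening"],s["orientation"],s["force"],s["wrist_torque"])
p=r.camera_params("wrist");im=r.get_image("wrist")
cv2.imwrite("pics/w30c.png",cv2.resize(im[150:300,190:340],None,fx=4,fy=4,interpolation=cv2.INTER_CUBIC))
im=r.get_image("side");cv2.imwrite("pics/s30.png",cv2.resize(im[80:230,200:400],None,fx=4,fy=4,interpolation=cv2.INTER_CUBIC))
im=r.get_image("top");cv2.imwrite("pics/t30.png",cv2.resize(im[110:250,90:420],None,fx=2.4,fy=2.4,interpolation=cv2.INTER_CUBIC))
E
```

```text
25.55 [0.54919001 0.0508342  0.11280687] 0.015000243396188427 [-0.00574227  0.77104574 -0.63671157  0.00734031] [-6.13757554  0.75996816 18.29973001] [0.23336204 2.0946708  0.02745231]
```

View pics/w30c.png

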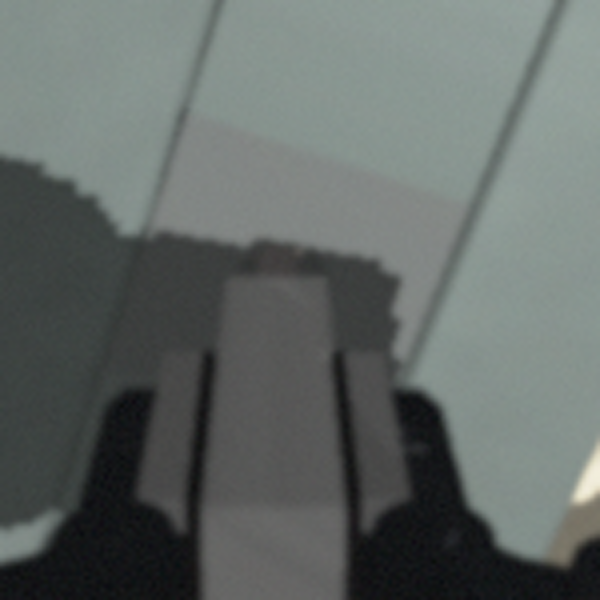

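View pics/s30.png

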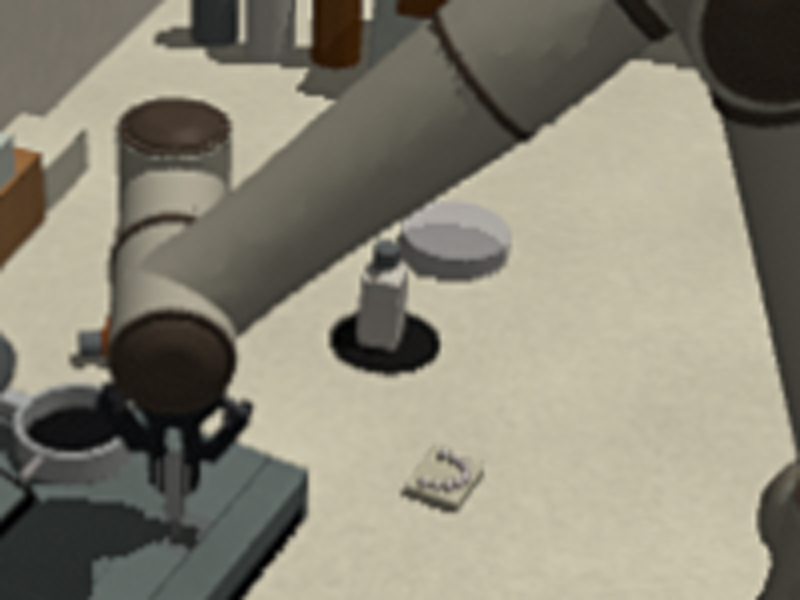

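View pics/t30.png

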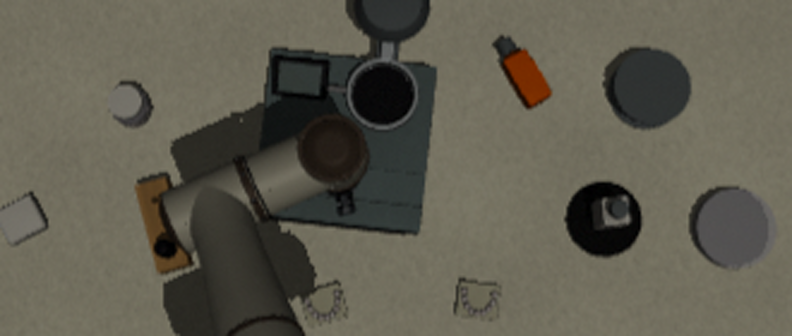

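```bash
python3 - <<'E'
from h import *
s=r.read_state();print(s["time"],s["tcp_pos"],s["opening"],s["force"],s["qvel"].round(4))
print(r.hand_in())
E
```

```text
25.7 [0.5491723  0.05083711 0.11280108] 0.015174164009870657 [-6.76696287  0.42417673 19.17063763] [-0.0009  0.0013 -0.0004 -0.0006  0.0011 -0.0014]
the job is handed in; nothing more can be done
None
```

I stood the bottle on the mat and let go of it. I then took the stylus from the stand and pressed the reset button to its stop. The job was handed in at 25.7 s with the stylus still gripped and pressing; hand-in gives no verdict, so I can't confirm it passed.

**Bottle**
- The moves cannot tilt the tool, so I gripped the bottle by its cap and loosened the grip slightly until it swung upright.
- It was dropped once about 30 mm flat onto the deck, and it slipped out of a weak cap grip once. It stayed on the machine both times, and I re-gripped lower on the cap.
- After release it stood about 5 mm from the mat's centre and about 1 to 2 degrees off upright. The last side and top pictures still show it standing on the mat.

**Button**
- The stylus shaft is in the hole, with the tip worked out at about 28 mm below the deck, which matches full travel.
- The force was about 6 N at full travel, as the spring should give. It then rose to about 19 N with less than 0.5 mm more movement, so the button is on its stop.
- I inferred the travel from the arm pose and force, because the button itself is hidden behind the stylus.

**Check that was off:** there is a sideways force of about 6 to 7 N, so the shaft may be leaning lightly on the hole wall. I left it, since the arm was steady.

In the last top picture the other things looked to be in their starting places. The arm hid part of the stand, and I did not measure them.

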